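# Clear and zero the bench scale, then pile the order on it for weighing

## Task

Weigh today's order on the small bench scale: first put the stapler and the tape measure that were left on its pan into the shallow grey tray, then press the zero button once the pan is empty. Then pile all the order's goods that are here - carton, log book, metal tin, parts box, sample jar; some may be missing - on the middle of the pan as one upright pile, the one with the widest base at the bottom and each smaller one centred on the next larger, long sides along the pan's long side. Leave the label roll where it is.

Things in the scene. Friction and masses are not known exactly. Their poses are not given: they have to be found in the camera images.
- scale: fixed grey bench scale with a flat steel pan 136 (x) x 202 (y) mm whose top is 50 mm above the worktop; origin on the worktop under the pan's centre, z up; the pan's long side lies along its y. On its -y side a control wing, top 39 mm above the worktop, carries a dark display and the zero button
- pan_center (a point): centre of the pan's top surface, axes as the scale's
- zero_top (a point): centre of the top of the round zero button (28 mm across, black housing, on the scale's control wing); it is pressed straight down
- zero (a joint): travel of the zero button: 0 released, 0.006 m fully down (needs 4 N); springs back; counts as pressed beyond 0.004
- tray: fixed shallow grey desk tray, 150 (x) x 200 (y) x 24 mm, walls and floor 5 mm; origin under its centre, z up
- stapler: desk stapler, stands upright on the pan at the start; 32 wide (x), 124 long (y), 36 mm high, its arm does not swing; origin at the centre of its underside, z up; grip it across x
- tape_measure: pocket tape measure, stands upright on the pan at the start; 36 thick (x), about 66 long (y), 60 mm high; origin at the centre of its underside, z up; grip it across x (35 mm between its flat sides)
- carton: flat cardboard carton, 170 x 68 x 36 mm, about 0.4 kg, the widest base, always present; lies flat, long side along its own x; origin at the centre of its underside, z up; grip it across y (68 mm)
- book: grey hardback log book, 145 x 64 x 26 mm, 0.3 kg, second widest, rigid; lies flat, long side along its own x; origin at the centre of its underside, z up; grip it across y (64 mm)
- tin: plain metal tin with closed lid, 120 x 57 x 32 mm, 0.25 kg, third widest; lies flat, long side along its own x; origin at the centre of its underside, z up; grip it across y (57 mm)
- parts_box: black plastic parts box, 92 x 50 x 30 mm, 0.13 kg, fourth widest; lies flat, long side along its own x; origin at the centre of its underside, z up; grip it across y (50 mm)
- jar: pale sample jar with white screw lid, round, 46 mm across, 66 mm high, the smallest base, always on top; stands upright; origin at the centre of its underside; grip it round the body, the middle of which is 26 mm above its foot
- label_roll: bystander: white roll of labels standing on end, 69 mm across, 50 mm high; origin at the centre of its underside; leave it alone

How it is judged:
By the outcome, as a careful person would: the job done as asked, in the order asked, and still so for the second after the job is handed in, with the robot touching nothing.
Of book, tin, parts_box, jar only 3 to 4 are there at a start; the rules pass over those that are not, and their reading is None.
At some moment in a run one of carton may be knocked a few centimetres aside while the robot is not near it.
It also fails if it takes over 210 s, if anything falls off the work surface, if the arm or the gripper's body presses on something with over 40 N, if the wrist force passes 120 N, or if a joint passes its speed limit or range.

## Robot

A 6-joint arm with a two-finger parallel gripper is mounted at the origin on a cart in front of the work surface, level with it; the furniture and walls round the work are solid. World frame = base frame: x ahead of the robot, y to its left, z up, the work surface at z = 0. Lengths are in m, angles in rad, forces in N, time in s.
With the tool pointing down it reaches from about 0.3 to 0.775 m from the base axis. Payload 14.6 kg.
Tool frame: the origin (TCP) lies at the very end of the fingers, on their centre line; the grasp point (between the pads) lies 19 mm behind it; z points along the fingers, y is the line along which they close (so a half turn about z gives the same grasp; the last joint's range is limited). The gripper opens to 94 mm and grips with 3 to 60 N. Pads are 16 mm wide; open, the fingers measure 119 mm over their backs; the gripper's body (75 mm by 177 mm) begins 78 mm behind the grasp point.
Start: joints at [-1.373, 0.3, 1.521, -0, 1.321, -0.067], TCP at [0.144, -0.531, 0.205] pointing down, gripper open.
Joint ranges: [-3.03, 3.03], [-0.79, 2.21], [0.23, 2.52], [-1.04, 4.18], [0, 3.07], [-2.55, 2.55]. Speed limits (rad/s): [2.22, 2.22, 2.57, 3.14, 3.14, 3.14].

## Interface

Orientations are given as [roll, pitch, yaw] about the fixed x, y, z axes, in that order (R = Rz(yaw) Ry(pitch) Rx(roll)).
In Python, from station import * gives the robot as it stands.
- The arm moves only by the tool jog_arm, never from a script. Its argument "rows" is a list of rows, each a list of 3 entries, a list of its own where there are three numbers: the shift along the tool's x, y, z in m, then the turn about the tool's z in degrees, then the finger opening in m, from 0 to 0.094. A call has 1 to 12 rows; each row shifts and turns the commanded pose from where the row before left it, along the tool's axes as they then stand; what a row does not reach is not made up. A row lasts 1/12 s, in which the tool goes at most 41.7 mm and 7.16 degrees, less where a joint would pass 70% of its speed; a pose out of reach is approached as far as the arm can. A call is refused whole if a number of a shift passes 0.0417 or a number of a turn 7.16, either way. A call with a gripper value outside its range is refused whole. The fingers move at their own pace and stop on an object; "squeeze" is the grip in N (left out, the last holds). Time passes only in rows, so rows that do not move let the fingers close. It gives the time, the measured TCP pose, the force, the opening and the grip force at its end, in the units of the state.
- get_obs(): the state, without advancing time (a new reading comes with each control period).
- camera(name): name is "side" or "top"; returns a dict with "image" (480x640x3 uint8, red, green, blue), "range_z" (480x640 float32, m along the optical axis (not along the pixel's ray), 0 where there is no reading), "K" (3x3 intrinsics, pixels), "world_from_camera" (4x4, takes a point from camera to world coordinates). Camera axes: x right, y up, looking along -z (the intrinsics and any distortion apply to the point x, -y, -z); pixel columns grow to the right and rows downward; lengths in m; the calibration is good to about 2 mm. A picture is of the moment at which its call begins.
- hand_in(): hands the job in; it is judged then, once.
Trained networks look in a picture, given as the dict that the camera call returned (one of the last four; its "shot" number tells which), for a name from the list of things; names that differ only in an ending like _2 or _b are one class to them, and where a whole thing is asked for, a point or a joint stands for the part that bears it (a point fixed in the world has none). Each returns a list of dicts, best first, with "p" (0 to 1); they miss things now and then, are a little off and sometimes report something else, mostly with a low value. They report only what shows in the picture. A call takes as long as a camera call.
- search_frame(label, picture): "at" ([column, row] as shares, 0 to 1, of the picture: columns of its width, rows of its height, amid what is visible of it).
- spot_point(label, picture): "at" ([column, row] as shares, 0 to 1, of the picture: columns of its width, rows of its height: a listed point, or the origin of a listed thing).
The state is a dict: "time_s": time; "qpos": joint angles; "joint_vel": joint speeds; "tau": joint torques, N m; "ee_pos": TCP position; "eef_rot": TCP orientation; "force": force on the tool from outside, world axes, zero at the start; "moment": the same for the moment, N m; "grip_width": finger opening in m; "grip_force": force on a finger pad.
Only numpy, scipy, OpenCV 4.12 (cv2) and the standard library are available. Lean on these libraries where they do the work, as an engineer would, in place of code of your own. Each camera call takes 0.05 s, during which the arm holds its last target. There are 200 camera calls.

## Working session

There is one attempt and no reset: what is moved stays moved. The work goes in short steps, Python scripts to look and compute and a tool call to move; the robot and the scene stay as the last step left them, time stands still between calls to the robot, and variables do not carry over. Pictures are saved under pics/ and viewed, at most 14 in all, crops included, and the job is handed in when it is done.

Besides the shell and the picture viewer there is one more tool, called after ">>>" as name(argument=value, ...) on one line, values as JSON. jog_arm: Moves the arm, as the interface text tells. Its arguments: {"type":"object","properties":{"rows":{"type":"array","items":{"type":"array"}},"squeeze":{"type":"number"}},"required":["rows"]}

```bash
ls; mkdir -p pics; cat > h.py <<'E'
from station import *
import numpy as np, cv2
def px2w(c,u,v,z=None):
    K=c["K"];T=np.array(c["world_from_camera"]);
    d=np.array([(u-K[0,2])/K[0,0],-(v-K[1,2])/K[1,1],-1.0])
    if z is None:
        r=c["range_z"][int(v),int(u)]; return T[:3,:3]@(d*r)+T[:3,3]
    w=T[:3,:3]@d; return T[:3,3]+w*(z-T[2,3])/w[2]
def cloud(c):
    K=c["K"];T=np.array(c["world_from_camera"]);v,u=np.mgrid[0:480,0:640];r=c["range_z"]
    P=np.stack([(u-K[0,2])/K[0,0]*r,-(v-K[1,2])/K[1,1]*r,-r],-1)
    P=P@T[:3,:3].T+T[:3,3]; P[r==0]=np.nan; return P
def save(c,n): cv2.imwrite("pics/"+n+".png",c["image"][:,:,::-1])
E
python3 - <<'E'
from h import *
o=get_obs(); print({k:np.round(v,3) for k,v in o.items()})
for n in("top","side"):
    c=camera(n); save(c,n+"0"); print(n,np.round(c["world_from_camera"],3).tolist(),np.round(c["K"],1).tolist(),[k for k in c])
    for l in "scale zero_top tray stapler tape_measure carton book tin parts_box jar label_roll".split():
        s=spot_point(l,c)[:2]
        for q in s:
            u,v=q["at"][0]*640,q["at"][1]*480
            print(l,round(q["p"],2),int(u),int(v),np.round(px2w(c,u,v),3))
E
```

```text
pics
{'time_s': np.float64(0.0), 'qpos': array([-1.373,  0.3  ,  1.522, -0.   ,  1.321, -0.067]), 'joint_vel': array([ 0.   , -0.001, -0.   , -0.   ,  0.001,  0.001]), 'tau': array([ 4.0000e-03, -5.3180e+01, -3.5273e+01,  7.1000e-02,  2.4000e-02,
       -0.0000e+00]), 'ee_pos': array([ 0.144, -0.531,  0.205]), 'eef_rot': array([-3.14 , -0.   ,  0.265]), 'force': array([ 0.734, -0.577, -0.635]), 'moment': array([-0.024, -0.015, -0.005]), 'grip_force': np.float64(0.0), 'grip_width': np.float64(0.094)}
top [[-0.004, 0.983, -0.183, 0.254], [-1.0, 0.0, 0.024, -0.006], [0.024, 0.183, 0.983, 1.51], [0.0, 0.0, 0.0, 1.0]] [[534.0, 0.0, 314.9], [0.0, 534.0, 234.1], [0.0, 0.0, 1.0]] ['image', 'range_z', 'K', 'world_from_camera', 'shot']
scale 0.86 289 192 [0.647 0.031 0.044]
zero_top 0.71 274 187 [0.642 0.069 0.114]
zero_top 0.51 281 259 [0.457 0.053 0.032]
tray 0.76 414 215 [ 0.59  -0.332  0.002]
stapler 0.8 306 180 [ 0.67  -0.018  0.086]
tape_measure 0.9 273 190 [0.635 0.071 0.109]
carton 0.73 290 193 [0.644 0.026 0.049]
carton 0.66 177 265 [0.441 0.337 0.038]
book 0.55 233 275 [0.413 0.186 0
[... 179 characters left out ...]
 [[1.0, 0.011, 0.011, 0.556], [0.006, 0.368, -0.93, -0.978], [-0.014, 0.93, 0.368, 0.453], [0.0, 0.0, 0.0, 1.0]] [[462.7, 0.0, 320.5], [0.0, 462.7, 239.7], [0.0, 0.0, 1.0]] ['image', 'range_z', 'K', 'world_from_camera', 'shot']
scale 0.83 368 260 [ 0.647 -0.073  0.045]
zero_top 0.62 360 262 [ 0.627 -0.113  0.058]
zero_top 0.53 369 261 [ 0.651 -0.058  0.035]
tray 0.35 282 286 [ 0.466 -0.117  0.009]
stapler 0.58 379 249 [ 0.675 -0.027  0.052]
tape_measure 0.95 364 236 [ 0.642 -0.016  0.078]
carton 0.75 288 220 [0.447 0.322 0.002]
carton 0.63 287 254 [ 0.475 -0.074  0.063]
book 0.58 275 236 [0.422 0.167 0.011]
parts_box 0.88 284 255 [ 0.47  -0.081  0.064]
jar 0.94 285 287 [ 0.472 -0.118  0.006]
```

```bash
python3 - <<'E'
import cv2
a=cv2.imread("pics/top0.png")[130:330,130:490]; cv2.imwrite("pics/top0c.png",cv2.resize(a,None,fx=2.2,fy=2.2,interpolation=cv2.INTER_CUBIC))
E
```

```text
(no output)
```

View pics/top0c.png

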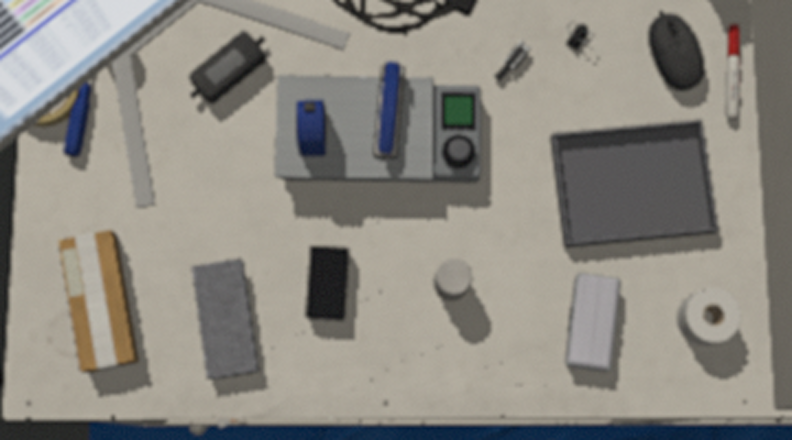

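View pics/side0.png

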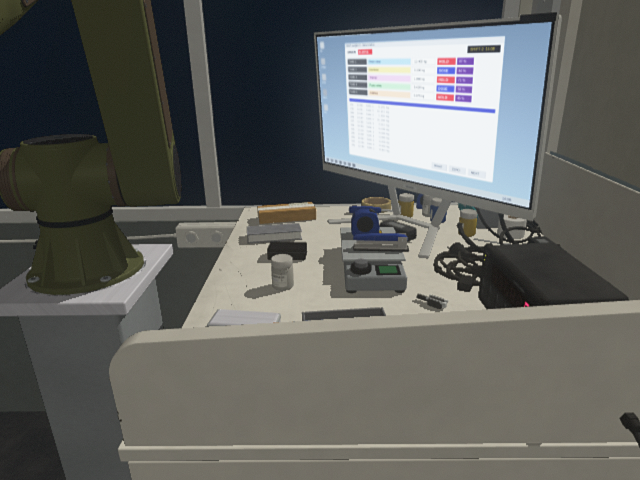

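The top view shows all five goods: carton at crop (97,300), book (226,320), parts box (328,283), jar (454,278) and tin (593,320). The stapler (387,110) and tape (311,127) are on the pan, the zero button is at (458,150), the tray at (635,185), and the label roll is at (712,317). Next I'll measure poses from depth.

```bash
cat >> h.py <<'E'
def rect(P,cx,cy,zlo,zhi,r,show=True):
    m=(np.hypot(P[...,0]-cx,P[...,1]-cy)<r)&(P[...,2]>zlo)&(P[...,2]<zhi)
    n,L,st,_=cv2.connectedComponentsWithStats(m.astype(np.uint8))
    if n<2: return None
    # component closest to centre weighted by size
    k=1+np.argmax(st[1:,4]); q=P[L==k]
    (x,y),(a,b),t=cv2.minAreaRect((q[:,:2]*1000).astype(np.float32))
    if a<b: a,b,t=b,a,t+90
    t=(t+90)%180-90
    med=np.median(q[:,2])
    return np.round([x,y,a,b,t,med*1000,len(q)],1)
E
python3 - <<'E'
from h import *
c=camera("top"); P=cloud(c)
for n,cx,cy,lo,hi,r in [("pan",.647,.031,.042,.056,.14),("carton",.441,.337,.026,.06,.11),("book",.413,.186,.015,.05,.09),("pbox",.466,.056,.018,.05,.07),("jar",.454,-.094,.05,.08,.05),("tin",.409,-.266,.02,.05,.08),("roll",.405,-.409,.03,.07,.06),("tray",.59,-.332,.015,.04,.16),("stapler",.67,-.018,.065,.11,.09),("tape",.64,.07,.09,.13,.06),("btn",.62,-.1,.041,.06,.03)]:
    print(n,rect(P,cx,cy,lo,hi,r))
for l in ("zero_top","jar"):
    for q in spot_point(l,c): print(l,q["p"],px2w(c,q["at"][0]*640,q["at"][1]*480))
# height map around btn and obstacles
u=130+458/2.2; v=130+150/2.2; print("btn",px2w(c,u,v),px2w(c,u,v,.05))
m=(P[...,2]>.13)&(P[...,0]>.3)&(P[...,0]<1)
g={}
for p in P[m]: k=(int(p[0]*20)/20,int(p[1]*20)/20); g[k]=max(g.get(k,0),round(p[2],2))
print({k:g[k] for k in sorted(g) if abs(k[1])<.5})
E
```

```text
pan [ 659.4   10.8  236.7  137.6  -89.9   50.3 2647. ]
carton [ 438.   351.5  171.1   70.5   11.9   35.8 1558. ]
book [ 416.2  191.7  145.1   64.2    9.3   26.1 1197. ]
pbox [460.6  62.   93.8  50.5  -2.8  30.1 598. ]
jar [ 4.629e+02 -9.620e+01  4.420e+01  4.320e+01  2.000e-01  6.610e+01
  2.190e+02]
tin [ 410.3 -275.4  120.    59.8   -9.    32.3  878. ]
roll [ 415.7 -423.3   69.5   68.4   72.3   50.2  491. ]
tray [ 594.  -336.8  201.5  153.   -84.7   23.8  536. ]
stapler [677.3 -17.7 119.2  26.5  -3.8  84.4 327. ]
tape [648.7  80.4  61.5  35.4   1.  106.7 293. ]
btn [ 626.1 -104.4   49.8   47.    19.8   51.2  162. ]
zero_top 0.54 [ 0.62026172 -0.10009431  0.06365469]
zero_top 0.35 [0.65034487 0.03138177 0.05263289]
jar 0.69 [ 0.44645624 -0.0974833   0.07165822]
jar 0.24 [0.65914666 0.0286629  0.04712434]
btn [ 0.624344   -0.10636015  0.06728239] [ 0.62877964 -0.10756368  0.05      ]
{(0.5, 0.45): np.float64(0.53), (0.55, 0.4): np.float64(0.53), (0.55, 0.45): np.float64(0.53), (0.6, 0.35): np.float64(0.53), (0.6, 0.4): np.float64(0.53), (0.6, 0.45): np.float64(0.52), (0.65, 0.3): np.
[... 511 characters left out ...]
(0.13), (0.85, 0.05): np.float64(0.53), (0.85, 0.1): np.float64(0.53), (0.85, 0.15): np.float64(0.53), (0.9, -0.3): np.float64(0.13), (0.9, -0.25): np.float64(0.13), (0.9, -0.2): np.float64(0.13), (0.9, -0.15): np.float64(0.13), (0.9, 0.0): np.float64(0.52), (0.9, 0.05): np.float64(0.53), (0.9, 0.1): np.float64(0.52), (0.9, 0.35): np.float64(0.15), (0.9, 0.4): np.float64(0.15), (0.95, -0.35): np.float64(0.13), (0.95, -0.3): np.float64(0.13), (0.95, -0.25): np.float64(0.13), (0.95, -0.2): np.float64(0.13), (0.95, -0.15): np.float64(0.13), (0.95, 0.0): np.float64(0.49), (0.95, 0.05): np.float64(0.33), (0.95, 0.3): np.float64(0.18), (0.95, 0.35): np.float64(0.18), (0.95, 0.4): np.float64(0.16)}
```

```bash
cat >> h.py <<'E'
import sys
def plan(x,y,z,yaw):
    o=get_obs(); p=np.array(o["ee_pos"]); w=np.degrees(o["eef_rot"][2]); a=np.radians(w); d=(np.array([x,y,z])-p)*1000
    print("at",np.round(p*1000,1),"yaw",round(w,1),"| tool shift mm:",np.round([d[0]*np.cos(a)+d[1]*np.sin(a),d[0]*np.sin(a)-d[1]*np.cos(a),-d[2]],1),"turn deg",round(-(yaw-w),1), "F",np.round(o["force"],1),"grip",round(float(o["grip_width"]),4),round(float(o["grip_force"]),1))
E
python3 - <<'E'
from h import *
c=camera("top"); P=cloud(c)
Q=P.copy(); Q[(Q[...,1]<-.066)]=np.nan
m=(np.abs(Q[...,2]-.05)<.004)&(np.abs(Q[...,0]-.66)<.1)&(np.abs(Q[...,1]-.03)<.13); q=Q[m][:,:2]*1000
print("pan xr,yr",np.percentile(q,[0.3,99.7],axis=0)); 
e=[[x,q[np.abs(q[:,0]-x)<4][:,1].max()] for x in range(605,720,10)]; print("ymax edge slope deg",np.degrees(np.polyfit(*np.array(e).T,1)[0]),np.mean(np.array(e)[:,1]))
for f in(min,max):
    e=[[y,f(q[np.abs(q[:,1]-y)<4][:,0])] for y in list(range(-60,-30,10))+list(range(0,50,10))+list(range(100,125,8))]; print("x edge",np.degrees(np.polyfit(*np.array(e).T,1)[0]),np.array(e)[:,1].mean())
b=P[(P[...,2]>.054)&(np.abs(P[...,0]-.626)<.03)&(np.abs(P[...,1]+.106)<.027)]; print("button",b.mean(0),len(b),np.percentile(b[:,2],[5,50,95]))
w=P[(abs(P[...,2]-.039)<.004)&(np.abs(P[...,0]-.65)<.1)&(np.abs(P[...,1]+.106)<.04)]; print("wing",w.min(0),w.max(0))
c=camera("side");P=cloud(c)
m=P[(P[...,1]>.1)&(P[...,0]>.4)&(P[...,0]<1)&(P[...,2]>.13)]
for x in np.arange(.4,.95,.05):
    s=m[np.abs(m[:,0]-x)<.025]
    if len(s): print(round(x,2),"min z",s[:,2].min(),"y",s[:,1].min(),s[s[:,2].argmin()])
E
```

```text
pan xr,yr [[591.19723587 -65.18458035]
 [726.74057792 127.54137008]]
ymax edge slope deg -0.39414164613491376 126.85416641893333
x edge 0.7625780868815754 592.2979911633023
x edge -0.8521410722466896 726.9656360473823
button [ 0.62540392 -0.10534491  0.05973971] 107 [0.0543573  0.05932691 0.06635365]
wing [ 0.59405245 -0.13480427  0.03500616] [ 0.71883475 -0.06821838  0.04297917]
0.4 min z 0.1301681835915865 y 0.6141582674109093 [0.40309689 0.64019977 0.13016818]
0.45 min z 0.13035917937456415 y 0.6133961211315234 [0.43142362 0.63737515 0.13035918]
0.5 min z 0.1300285434755003 y 0.6170383946766763 [0.52266894 0.63298597 0.13002854]
0.55 min z 0.13000681416926468 y 0.4581208414242314 [0.53316264 0.63240005 0.13000681]
0.6 min z 0.13009192063999647 y 0.39800093141288484 [0.61348969 0.45436489 0.13009192]
0.65 min z 0.13051607533969428 y 0.33953910070677573 [0.63141576 0.43748323 0.13051608]
0.7 min z 0.13010449447771816 y 0.28119110874082154 [0.69013121 0.36983353 0.13010449]
0.75 min z 0.1300796430178004 y 0.22532406757546608 [0.74086287 0.30665638 0.13007964]
0.8 min z 0.13026351503388006 y 0.17044134779546505 [0.78638441 0.25873483 0.13026352]
0.85 min z 0.13015706632597213 y 0.11217213007870985 [0.84592253 0.18441757 0.13015707]
0.9 min z 0.13007453798259638 y 0.10000962185331252 [0.92074828 0.10819596 0.13007454]
```

>>> jog_arm(rows=[[[0, 0, -0.03], 7, 0.094], [[0, 0, -0.03], 7, 0.094], [[0, 0, -0.03], 0, 0.094], [[0.03, 0, 0], 0, 0.07], [[0.03, 0, 0], 0, 0.07], [[0.03, 0, 0], 0, 0.07], [[0.03, 0, 0], 0, 0.07], [[0, -0.03, 0], 0, 0.07], [[0, -0.03, 0], 0, 0.07], [[0, -0.03, 0], 0, 0.07], [[0, -0.03, 0], 0, 0.07], [[0, -0.03, 0], 0, 0.07]])

```text
time_s: 2.45
ee_pos: [0.2607, -0.3769, 0.2953]
eef_rot: [-3.142, -0.0, 0.02]
force: [0.4, 0.1, 0.8]
grip_width: 0.0701
grip_force: 0.0
```

>>> jog_arm(rows=[[[0.0282, -0.0234, 0], 0, 0.06], [[0.0282, -0.0234, 0], 0, 0.06], [[0.0282, -0.0234, 0], 0, 0.06], [[0.0282, -0.0234, 0], 0, 0.06], [[0.0282, -0.0234, 0], 0, 0.06], [[0.0282, -0.0234, 0], 0, 0.06], [[0.0282, -0.0234, 0], 0, 0.06], [[0.0282, -0.0234, 0], 0, 0.06], [[0.0282, -0.0234, 0], 0, 0.06], [[0.0282, -0.0234, 0], 0, 0.06], [[0.0282, -0.0234, 0], 0, 0.06], [[0.0282, -0.0234, 0], 0, 0.06]])

```text
time_s: 3.45
ee_pos: [0.5946, -0.0892, 0.2955]
eef_rot: [3.141, -0.0, 0.021]
force: [0.3, -0.6, 0.0]
grip_width: 0.0595
grip_force: 0.0
```

>>> jog_arm(rows=[[[0.0282, -0.0234, 0], 0, 0.06], [[0.0282, -0.0234, 0], 0, 0.06], [[0.0282, -0.0234, 0], 0, 0.06], [[0, 0, 0.03], 2.5, 0.06], [[0, 0, 0.03], 2.4, 0.06], [[0, 0, 0.03], 0, 0.06], [[0, 0, 0.03], 0, 0.06], [[0, 0, 0], 0, 0.06], [[0, 0, 0], 0, 0.06]])

```text
time_s: 4.2
ee_pos: [0.6762, -0.0188, 0.175]
eef_rot: [-3.142, 0.002, -0.065]
force: [-0.3, 0.3, 0.0]
grip_width: 0.0601
grip_force: 0.0
```

```bash
python3 - <<'E'
from h import *
plan(.677,-.018,.058,-3.8)
c=camera("top"); save(c,"t1"); P=cloud(c); print(rect(P,.649,.08,.09,.12,.05),rect(P,.594,-.337,.015,.04,.16),rect(P,.438,.351,.026,.06,.12))
s=camera("side"); cv2.imwrite("pics/s1.png",cv2.resize(s["image"][150:330,230:490,::-1],None,fx=3,fy=3))
E
```

```text
at [676.2 -18.8 175. ] yaw -3.7 | tool shift mm: [  0.7  -0.9 117. ] turn deg 0.1 F [-0.3  0.3  0. ] grip 0.0601 0.0
[6.489e+02 8.170e+01 6.100e+01 3.340e+01 6.000e-01 1.078e+02 2.260e+02] [ 593.8 -337.6  202.3  152.2  -84.6   23.5  554. ] [ 438.6  351.4  171.7   70.1   12.5   36.  1527. ]
```

View pics/s1.png

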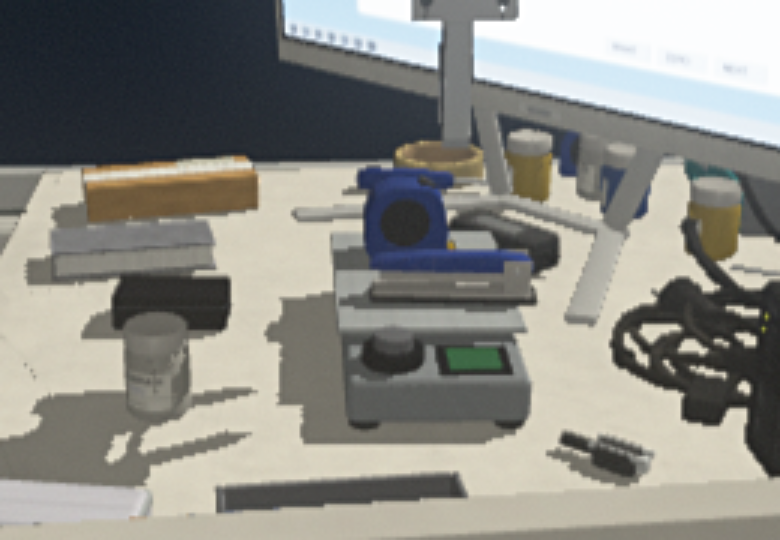

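The side crop shows the finger at (457,150), centred over the stapler at (450,280). The tape is behind it at (405,215), clear of the fingers. I'll descend and grip.

>>> jog_arm(rows=[[[0, 0, 0.03], 0, 0.06], [[0, 0, 0.03], 0, 0.06], [[0, 0, 0.03], 0, 0.06], [[0, -0.001, 0.02], 0, 0.06], [[0, 0, 0.007], 0, 0.06], [[0, 0, 0], 0, 0.06], [[0, 0, 0], 0, 0.02], [[0, 0, 0], 0, 0.02], [[0, 0, 0], 0, 0.02], [[0, 0, 0], 0, 0.02], [[0, 0, 0], 0, 0.02], [[0, 0, 0], 0, 0.02]], squeeze=25)

```text
time_s: 5.3
ee_pos: [0.6768, -0.0177, 0.0589]
eef_rot: [-3.141, -0.001, -0.065]
force: [0.8, 1.4, 1.0]
grip_width: 0.0238
grip_force: 0.5
```

>>> jog_arm(rows=[[[0, 0, 0], 0, 0.02], [[0, 0, 0], 0, 0.02], [[0, 0, 0], 0, 0.02], [[0, 0, 0], 0, 0.02]])

```text
time_s: 5.63
ee_pos: [0.6768, -0.0177, 0.0589]
eef_rot: [-3.141, -0.001, -0.065]
force: [-0.8, 1.8, 5.6]
grip_width: 0.0207
grip_force: 25.4
```

>>> jog_arm(rows=[[[0, 0, -0.01], 0, 0.0], [[0, 0, -0.02], 0, 0.0], [[0, 0, -0.03], 0, 0.0], [[0, 0, -0.03], 0, 0.0], [[0, 0, -0.03], 0, 0.0], [[0, 0, 0], 0, 0.0]], squeeze=25)

```text
time_s: 6.13
ee_pos: [0.6784, -0.0182, 0.1857]
eef_rot: [3.141, -0.009, -0.065]
force: [1.2, -0.1, -1.1]
grip_width: 0.02
grip_force: 25.1
```

```bash
python3 - <<'E'
from h import *
# tray axes: x at 5.3 deg
a=np.radians(5.3); ex=np.array([np.cos(a),np.sin(a)]); c0=np.array([.594,-.337]); print("stapler tgt",c0+.027*ex,"tape tgt",c0-.033*ex)
t=c0+.027*ex
plan(t[0],t[1],.18,91.5)
s=camera("side"); cv2.imwrite("pics/s2.png",cv2.resize(s["image"][120:330,230:490,::-1],None,fx=2,fy=2))
E
```

```text
stapler tgt [ 0.62088457 -0.33450599] tape tgt [ 0.56114108 -0.34004823]
at [678.4 -18.2 185.7] yaw -3.7 | tool shift mm: [-36.8 319.4   5.7] turn deg -95.2 F [ 1.2 -0.1 -1.1] grip 0.02 25.1
```

View pics/s2.png

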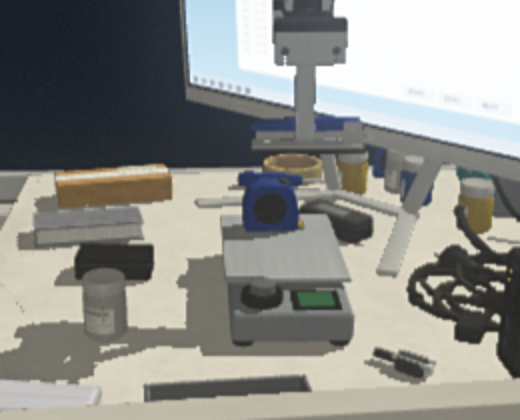

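The stapler is held level at crop (305,135), with only the tape left on the pan. I'll carry it to the tray.

>>> jog_arm(rows=[[[-0.0034, 0.029, 0], 0, 0.0], [[-0.0034, 0.029, 0], 0, 0.0], [[-0.0034, 0.029, 0], 0, 0.0], [[-0.0034, 0.029, 0], 0, 0.0], [[-0.0034, 0.029, 0], 0, 0.0], [[-0.0034, 0.029, 0], 0, 0.0], [[-0.0034, 0.029, 0], 0, 0.0], [[-0.0034, 0.029, 0], 0, 0.0], [[-0.0034, 0.029, 0], 0, 0.0], [[-0.0034, 0.029, 0], 0, 0.0], [[-0.0034, 0.029, 0], 0, 0.0]])

```text
time_s: 7.1
ee_pos: [0.6175, -0.335, 0.1767]
eef_rot: [-3.141, 0.003, -0.065]
force: [0.3, -0.6, -2.1]
grip_width: 0.0207
grip_force: 25.0
```

>>> jog_arm(rows=[[[0, 0, 0], -7, 0.0], [[0, 0, 0], -7, 0.0], [[0, 0, 0], -7, 0.0], [[0, 0, 0], -7, 0.0], [[0, 0, 0], -7, 0.0], [[0, 0, 0], -7, 0.0], [[0, 0, 0], -7, 0.0], [[0, 0, 0], -7, 0.0], [[0, 0, 0], -7, 0.0], [[0, 0, 0], -7, 0.0], [[0, 0, 0], -7, 0.0], [[0, 0, 0], -7, 0.0]])

```text
time_s: 8.1
ee_pos: [0.618, -0.3336, 0.1766]
eef_rot: [-3.139, -0.001, 1.407]
force: [-0.5, 0.5, -1.4]
grip_width: 0.021
grip_force: 25.2
```

>>> jog_arm(rows=[[[0, 0, 0], -7, 0.0], [[0, 0, 0], -4, 0.0], [[0, 0, 0], 0, 0.0], [[0, 0, 0], 0, 0.0]])

```text
time_s: 8.43
ee_pos: [0.6182, -0.3336, 0.1771]
eef_rot: [-3.14, -0.001, 1.59]
force: [-0.0, -0.3, -0.9]
grip_width: 0.0206
grip_force: 25.2
```

```bash
python3 - <<'E'
from h import *
plan(.621,-.3345,.014,92)
E
```

```text
at [ 618.2 -333.6  177.1] yaw 91.1 | tool shift mm: [ -1.    2.8 163.1] turn deg -0.9 F [-0.  -0.3 -0.9] grip 0.0206 25.2
```

>>> jog_arm(rows=[[[0, 0, 0.03], -2, 0.0], [[0, 0, 0.03], 0, 0.0], [[0, 0.003, 0.03], 0, 0.0], [[0, 0, 0.03], 0, 0.0], [[0, 0, 0.02], 0, 0.0], [[0, 0, 0.015], 0, 0.0], [[0, 0, 0.004], 0, 0.0], [[0, 0, 0.002], 0, 0.0], [[0, 0, 0.001], 0, 0.0], [[0, 0, 0], 0, 0.0]])

```text
time_s: 9.27
ee_pos: [0.6221, -0.3339, 0.0179]
eef_rot: [3.14, 0.001, 1.627]
force: [0.4, -0.9, -1.9]
grip_width: 0.0206
grip_force: 25.1
```

>>> jog_arm(rows=[[[0, 0, 0.001], 0, 0.0], [[0, 0, 0], 0, 0.0]])

```text
time_s: 9.43
ee_pos: [0.6219, -0.3338, 0.0164]
eef_rot: [3.14, 0.001, 1.628]
force: [0.1, 0.7, -1.3]
grip_width: 0.0206
grip_force: 25.1
```

>>> jog_arm(rows=[[[0, 0, 0.001], 0, 0.0], [[0, 0, 0.001], 0, 0.0], [[0, 0, 0], 0, 0.0], [[0, 0, 0], 0, 0.045], [[0, 0, 0], 0, 0.045], [[0, 0, 0], 0, 0.045], [[0, 0, 0], 0, 0.045]])

```text
time_s: 10.02
ee_pos: [0.6215, -0.3335, 0.0133]
eef_rot: [-3.141, -0.0, 1.628]
force: [0.3, -0.6, 0.0]
grip_width: 0.0435
grip_force: 0.0
```

>>> jog_arm(rows=[[[0, 0, -0.01], 0, 0.045], [[0, 0, -0.03], 0, 0.045], [[0, 0, -0.03], 0, 0.05], [[0, 0, -0.03], 0, 0.06], [[0, 0, -0.03], 0, 0.06], [[0, 0, -0.03], 0, 0.06], [[0, 0, 0], 7, 0.06], [[0, 0, 0], 7, 0.06], [[0, 0, 0], 7, 0.06], [[0, 0, 0], 7, 0.06], [[0, 0, 0], 7, 0.06], [[0, 0, 0], 7, 0.06]])

```text
time_s: 11.02
ee_pos: [0.6215, -0.3335, 0.1743]
eef_rot: [3.141, -0.0, 0.889]
force: [0.7, 0.1, 0.0]
grip_width: 0.0599
grip_force: 0.0
```

>>> jog_arm(rows=[[[0, 0, 0], 7, 0.06], [[0, 0, 0], 7, 0.06], [[0, 0, 0], 7, 0.06], [[0, 0, 0], 7, 0.06], [[0, 0, 0], 7, 0.06], [[0, 0, 0], 7, 0.06], [[0, 0, 0], 7, 0.06], [[0, 0, 0], 0, 0.06], [[0, 0, 0], 0, 0.06]])

```text
time_s: 11.77
ee_pos: [0.6216, -0.3335, 0.174]
eef_rot: [3.141, -0.0, 0.044]
force: [-0.7, 0.2, -0.0]
grip_width: 0.0599
grip_force: 0.0
```

```bash
python3 - <<'E'
from h import *
c=camera("top"); P=cloud(c); print(rect(P,.621,-.335,.03,.06,.08),rect(P,.649,.08,.09,.12,.05))
plan(.649,.081,.17,1)
E
```

```text
[ 623.6 -277.    17.7    7.7  -28.7   39.3   15. ] [6.491e+02 8.160e+01 6.160e+01 3.350e+01 6.000e-01 1.073e+02 2.830e+02]
at [ 621.6 -333.5  173.9] yaw 2.5 | tool shift mm: [  45.7 -412.9    3.9] turn deg 1.5 F [ 0.3 -0.4  0. ] grip 0.06 0.0
```

>>> jog_arm(rows=[[[0.0033, -0.0295, 0], 1.5, 0.06], [[0.0026, -0.0295, 0], 0, 0.06], [[0.0026, -0.0295, 0], 0, 0.06], [[0.0026, -0.0295, 0], 0, 0.06], [[0.0026, -0.0295, 0], 0, 0.06], [[0.0026, -0.0295, 0], 0, 0.06], [[0.0026, -0.0295, 0], 0, 0.06], [[0.0026, -0.0295, 0], 0, 0.06], [[0.0026, -0.0295, 0], 0, 0.06], [[0.0026, -0.0295, 0], 0, 0.06], [[0.0026, -0.0295, 0], 0, 0.06], [[0.0026, -0.0295, 0], 0, 0.06]])

```text
time_s: 12.82
ee_pos: [0.6478, 0.0224, 0.1738]
eef_rot: [-3.142, -0.0, 0.017]
force: [0.5, 0.1, 0.1]
grip_width: 0.0601
grip_force: 0.0
```

>>> jog_arm(rows=[[[0.0026, -0.0295, 0], 0, 0.06], [[0.0026, -0.0295, 0], 0, 0.06], [[0, 0, 0], 0, 0.06], [[0, 0, 0], 0, 0.06]])

```text
time_s: 13.15
ee_pos: [0.6522, 0.0812, 0.1735]
eef_rot: [3.142, -0.0, 0.019]
force: [-0.4, -0.3, 0.0]
grip_width: 0.0599
grip_force: 0.0
```

```bash
python3 - <<'E'
from h import *
plan(.649,.081,.07,.8)
c=camera("top"); P=cloud(c); print(rect(P,.621,-.335,.03,.06,.08))
E
```

```text
at [652.2  81.2 173.5] yaw 1.1 | tool shift mm: [-3.200e+00  1.000e-01  1.035e+02] turn deg 0.3 F [-0.4 -0.3  0. ] grip 0.0599 0.0
[ 620.9 -331.1  118.5   29.   -84.7   39.8  321. ]
```

Stapler sits upright in the tray (aligned, top at 40 mm). Now the tape measure.

>>> jog_arm(rows=[[[-0.003, 0, 0.03], 0, 0.06], [[0, 0, 0.03], 0, 0.06], [[0, 0, 0.03], 0, 0.06], [[0, 0, 0.013], 0, 0.06], [[0, 0, 0], 0, 0.03], [[0, 0, 0], 0, 0.0], [[0, 0, 0], 0, 0.0], [[0, 0, 0], 0, 0.0], [[0, 0, 0], 0, 0.0], [[0, 0, 0], 0, 0.0], [[0, 0, 0], 0, 0.0]], squeeze=25)

```text
time_s: 14.12
ee_pos: [0.6502, 0.08, 0.0724]
eef_rot: [-3.141, -0.003, 0.014]
force: [-0.7, 0.1, 7.1]
grip_width: 0.0341
grip_force: 24.9
```

>>> jog_arm(rows=[[[0, 0, 0], 0, 0.0], [[0, 0, -0.01], 0, 0.0], [[0, 0, -0.02], 0, 0.0], [[0, 0, -0.03], 0, 0.0], [[0, 0, -0.03], 0, 0.0], [[0, 0, -0.03], 0, 0.0], [[0, 0, 0], 0, 0.0]])

```text
time_s: 14.7
ee_pos: [0.6512, 0.0801, 0.1981]
eef_rot: [-3.141, -0.01, 0.014]
force: [-0.6, -0.5, -1.2]
grip_width: 0.0339
grip_force: 24.9
```

```bash
python3 - <<'E'
from h import *
plan(.559,-.340,.18,94)
E
```

```text
at [651.2  80.1 198.1] yaw 0.8 | tool shift mm: [-97.9 418.8  18.1] turn deg -93.2 F [-0.6 -0.5 -1.2] grip 0.0339 24.9
```

>>> jog_arm(rows=[[[-0.007, 0.03, 0], 0, 0.0], [[-0.007, 0.03, 0], 0, 0.0], [[-0.007, 0.03, 0], 0, 0.0], [[-0.007, 0.03, 0], 0, 0.0], [[-0.007, 0.03, 0], 0, 0.0], [[-0.007, 0.03, 0], 0, 0.0], [[-0.007, 0.03, 0], 0, 0.0], [[-0.007, 0.03, 0], 0, 0.0], [[-0.007, 0.03, 0], 0, 0.0], [[-0.007, 0.03, 0], 0, 0.0], [[-0.007, 0.03, 0], 0, 0.0], [[-0.007, 0.03, 0], 0, 0.0]])

```text
time_s: 15.7
ee_pos: [0.5694, -0.2825, 0.1905]
eef_rot: [-3.141, 0.0, 0.014]
force: [-0.1, -0.2, -2.1]
grip_width: 0.034
grip_force: 24.9
```

>>> jog_arm(rows=[[[-0.007, 0.03, 0], 0, 0.0], [[-0.007, 0.03, 0], 0, 0.0], [[0, 0, 0], -7, 0.0], [[0, 0, 0], -7, 0.0], [[0, 0, 0], -7, 0.0], [[0, 0, 0], -7, 0.0], [[0, 0, 0], -7, 0.0], [[0, 0, 0], -7, 0.0], [[0, 0, 0], -7, 0.0], [[0, 0, 0], -7, 0.0], [[0, 0, 0], -7, 0.0], [[0, 0, 0], -7, 0.0]])

```text
time_s: 16.7
ee_pos: [0.5568, -0.3412, 0.1904]
eef_rot: [-3.141, -0.0, 1.241]
force: [0.6, 0.1, -3.2]
grip_width: 0.034
grip_force: 24.9
```

>>> jog_arm(rows=[[[0, 0, 0], -7, 0.0], [[0, 0, 0], -7, 0.0], [[0, 0, 0], -7, 0.0], [[0, 0, 0], -3, 0.0], [[0, 0, 0], 0, 0.0], [[0, 0, 0], 0, 0.0]])

```text
time_s: 17.2
ee_pos: [0.5569, -0.3413, 0.1904]
eef_rot: [-3.141, -0.0, 1.652]
force: [0.0, 0.5, -1.8]
grip_width: 0.0338
grip_force: 24.9
```

```bash
python3 - <<'E'
from h import *
plan(.559,-.340,.027,94)
c=camera("top"); P=cloud(c); print(rect(P,.621,-.335,.03,.06,.08), rect(P,.438,.351,.026,.06,.12))
E
```

```text
at [ 556.9 -341.3  190.4] yaw 94.7 | tool shift mm: [  1.1   2.2 163.4] turn deg 0.7 F [ 0.   0.5 -1.8] grip 0.0338 24.9
[ 619.1 -310.8   77.6   26.8  -84.6   39.9  195. ] [ 438.   351.1  170.6   70.2   12.2   36.  1559. ]
```

>>> jog_arm(rows=[[[0.001, 0.002, 0.03], 0, 0.0], [[0, 0, 0.03], 0, 0.0], [[0, 0, 0.03], 0, 0.0], [[0, 0, 0.03], 0, 0.0], [[0, 0, 0.025], 0, 0.0], [[0, 0, 0.012], 0, 0.0], [[0, 0, 0.003], 0, 0.0], [[0, 0, 0.002], 0, 0.0], [[0, 0, 0], 0, 0.0], [[0, 0, 0], 0, 0.0]])

```text
time_s: 18.08
ee_pos: [0.5596, -0.3406, 0.0302]
eef_rot: [3.14, 0.002, 1.654]
force: [-0.5, 0.1, -3.1]
grip_width: 0.0339
grip_force: 24.9
```

>>> jog_arm(rows=[[[0, 0, 0.001], 0, 0.0], [[0, 0, 0.001], 0, 0.0], [[0, 0, 0], 0, 0.0]])

```text
time_s: 18.33
ee_pos: [0.5593, -0.3405, 0.0275]
eef_rot: [3.14, 0.001, 1.654]
force: [-0.4, -0.9, 4.9]
grip_width: 0.0339
grip_force: 25.0
```

>>> jog_arm(rows=[[[0, 0, 0], 0, 0.05], [[0, 0, 0], 0, 0.05], [[0, 0, 0], 0, 0.05], [[0, 0, -0.01], 0, 0.05], [[0, 0, -0.03], 0, 0.05], [[0, 0, -0.03], 0, 0.05], [[0, 0, -0.03], 0, 0.05], [[0, 0, -0.03], 0, 0.03], [[0.02, 0, -0.02], 0, 0.0], [[0.03, 0, 0], 0, 0.0], [[0.03, 0.01, 0], 0, 0.0], [[0.03, 0.01, 0], 0, 0.0]])

```text
time_s: 19.33
ee_pos: [0.5695, -0.2279, 0.1778]
eef_rot: [3.14, 0.001, 1.653]
force: [-0.2, 0.2, -0.3]
grip_width: 0.0203
grip_force: 0.0
```

>>> jog_arm(rows=[[[0.03, 0.015, 0], 0, 0.0], [[0.03, 0.01, 0], 0, 0.0], [[0.03, 0.01, 0], 2, 0.0], [[0.03, 0.01, 0], 2, 0.0], [[0, 0, 0], 0, 0.0], [[0, 0, 0], 0, 0.0]])

```text
time_s: 19.83
ee_pos: [0.6059, -0.1047, 0.1771]
eef_rot: [3.141, 0.0, 1.587]
force: [0.6, -0.3, -0.3]
grip_width: 0.0002
grip_force: 0.0
```

```bash
python3 - <<'E'
from h import *
plan(.6265,-.106,.075,90)
c=camera("top"); save(c,"t3"); P=cloud(c); print(rect(P,.621,-.335,.03,.055,.08),rect(P,.56,-.34,.055,.08,.05))
cv2.imwrite("pics/t3c.png",cv2.resize(c["image"][130:330,130:490,::-1],None,fx=2.2,fy=2.2))
s=camera("side")
for n,cc in(("t",c),("s",s)):
  for q in spot_point("zero_top",cc): print(n,q["p"],px2w(cc,q["at"][0]*640,q["at"][1]*480),px2w(cc,q["at"][0]*640,q["at"][1]*480,.062))
S=cloud(s); b=S[(S[...,2]>.046)&(np.abs(S[...,0]-.626)<.03)&(np.abs(S[...,1]+.106)<.027)]; print(np.percentile(b,[2,50,98],axis=0).round(4)); t=b[b[:,2]>.06]; print(t.mean(0) if len(t) else 0)
E
```

```text
at [ 605.9 -104.7  177.1] yaw 90.9 | tool shift mm: [ -1.7  20.6 102.1] turn deg 0.9 F [ 0.6 -0.3 -0.3] grip 0.0002 0.0
[ 617.3 -332.4  119.6   27.7  -89.2   39.1  321. ] [ 555.4 -337.8   56.3   34.5  -87.5   63.3  231. ]
t 0.6 [ 0.58946236 -0.32859347  0.00612015] [ 0.57699925 -0.3166052   0.062     ]
t 0.46 [0.41144962 0.18294893 0.02820728] [0.40785878 0.17864442 0.062     ]
s 0.53 [ 0.62316343 -0.09446669  0.0576012 ] [ 0.62241877 -0.1042943   0.062     ]
[[ 0.5968 -0.1323  0.0495]
 [ 0.6176 -0.1191  0.3039]
 [ 0.6527 -0.0825  0.4591]]
[ 0.61965208 -0.11755568  0.30544138]
```

View pics/t3c.png

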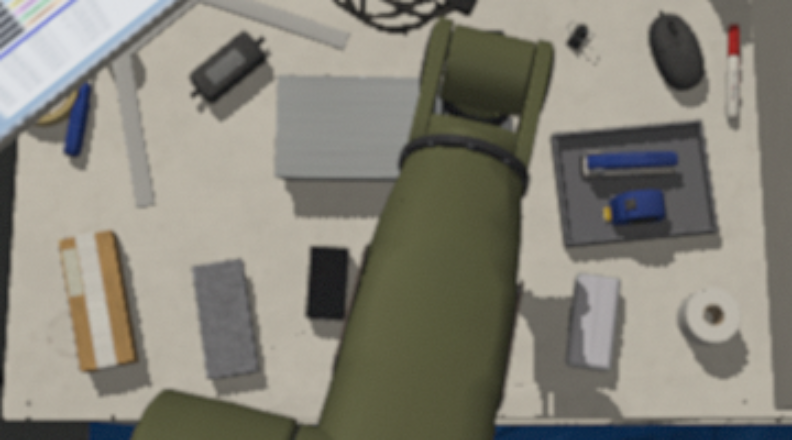

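The top view shows the stapler (630,160) and tape (637,207) inside the tray, and the pan is empty. Now pressing the zero button.

>>> jog_arm(rows=[[[-0.001, 0.01, 0.025], 0, 0.0], [[0, 0.0105, 0.025], 0, 0.0], [[0, 0, 0.025], 0, 0.0], [[0, 0, 0.023], 0, 0.0], [[0, 0, 0], 0, 0.0], [[0, 0, 0], 0, 0.0]])

```text
time_s: 20.53
ee_pos: [0.6256, -0.1074, 0.0782]
eef_rot: [-3.14, -0.0, 1.583]
force: [-0.1, 0.2, 0.1]
grip_width: 0.0006
grip_force: 0.0
```

>>> jog_arm(rows=[[[0, 0, 0.003], 0, 0.0], [[0, 0, 0.003], 0, 0.0], [[0, 0, 0.002], 0, 0.0], [[0, 0, 0], 0, 0.0]])

```text
time_s: 20.87
ee_pos: [0.6262, -0.1067, 0.0709]
eef_rot: [3.141, 0.0, 1.584]
force: [0.0, 0.3, -0.2]
grip_width: 0.0002
grip_force: 0.0
```

```bash
python3 - <<'E'
from h import *
plan(.6265,-.106,.06,90)
s=camera("side"); cv2.imwrite("pics/s3.png",cv2.resize(s["image"][200:310,320:440,::-1],None,fx=5,fy=5))
E
```

```text
at [ 626.2 -106.7   70.9] yaw 90.8 | tool shift mm: [ 0.7  0.3 10.9] turn deg 0.8 F [ 0.   0.3 -0.2] grip 0.0002 0.0
```

View pics/s3.png

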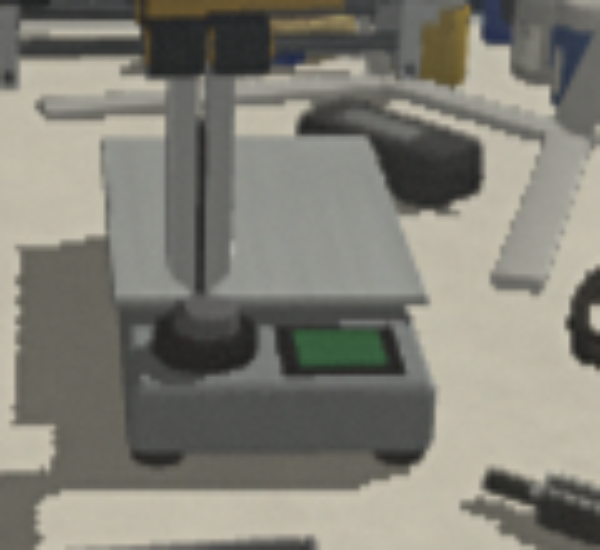

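The fingertip (201,292) is just above the button's cap (212,312), about 4 mm off in x. I'll correct and press in small steps.

```bash
python3 - <<'E'
from h import *
s=camera("side")
for z in(.06,.066): print(px2w(s,362.6,262.2,z))
print(px2w(s,360.2,258.5,.071))
E
```

```text
[ 0.63161535 -0.11319353  0.06      ]
[ 0.63046447 -0.12639449  0.066     ]
[ 0.62607382 -0.11915181  0.071     ]
```

>>> jog_arm(rows=[[[0, 0.004, 0.002], 0, 0.0], [[0, 0, 0.002], 0, 0.0], [[0, 0, 0.001], 0, 0.0], [[0, 0, 0], 0, 0.0]])

```text
time_s: 21.3
ee_pos: [0.63, -0.1065, 0.065]
eef_rot: [-3.141, -0.0, 1.584]
force: [-0.3, 0.2, -0.7]
grip_width: -0.0001
grip_force: 0.0
```

>>> jog_arm(rows=[[[-0.001, 0, 0.002], 0, 0.0], [[0, 0, 0.001], 0, 0.0], [[0, 0, 0], 0, 0.0]])

```text
time_s: 21.55
ee_pos: [0.63, -0.1076, 0.0621]
eef_rot: [-3.141, -0.0, 1.584]
force: [0.3, 0.3, -0.1]
grip_width: 0.0006
grip_force: 0.0
```

>>> jog_arm(rows=[[[0, 0, 0.002], 0, 0.0], [[0, 0, 0], 0, 0.0], [[0, 0, 0], 0, 0.0]])

```text
time_s: 21.8
ee_pos: [0.6302, -0.1075, 0.0605]
eef_rot: [3.141, 0.0, 1.584]
force: [-0.4, 0.1, 0.9]
grip_width: 0.0004
grip_force: 0.7
```

>>> jog_arm(rows=[[[0, 0, 0.002], 0, 0.0], [[0, 0, 0], 0, 0.0], [[0, 0, 0], 0, 0.0]])

```text
time_s: 22.05
ee_pos: [0.6303, -0.1075, 0.0585]
eef_rot: [3.141, 0.0, 1.584]
force: [-0.3, -0.7, 2.4]
grip_width: 0.0003
grip_force: 1.1
```

>>> jog_arm(rows=[[[0, 0, 0.002], 0, 0.0], [[0, 0, 0.002], 0, 0.0], [[0, 0, 0], 0, 0.0], [[0, 0, 0], 0, 0.0]])

```text
time_s: 22.38
ee_pos: [0.6304, -0.1076, 0.0552]
eef_rot: [3.141, 0.0, 1.584]
force: [-4.0, 0.3, 10.0]
grip_width: 0.0003
grip_force: 4.9
```

>>> jog_arm(rows=[[[0, 0, 0.001], 0, 0.0], [[0, 0, 0], 0, 0.0], [[0, 0, 0], 0, 0.0]])

```text
time_s: 22.63
ee_pos: [0.6304, -0.1076, 0.055]
eef_rot: [3.141, 0.0, 1.584]
force: [-5.7, 1.4, 17.1]
grip_width: 0.0007
grip_force: 8.6
```

Button bottomed at 17 N (6 mm travel). Now releasing it and going to the carton.

>>> jog_arm(rows=[[[0, 0, -0.01], 0, 0.0], [[0, 0, -0.03], 0, 0.03], [[0, 0, -0.04], 0, 0.09], [[0, 0, -0.04], 0, 0.09], [[0, 0, -0.025], 0, 0.09], [[0.0287, -0.012, 0], 0, 0.09], [[0.0287, -0.012, 0], 0, 0.09], [[0.0287, -0.012, 0], 0, 0.09], [[0.0287, -0.012, 0], 0, 0.09], [[0.0287, -0.012, 0], 0, 0.09], [[0.0287, -0.012, 0], 0, 0.09], [[0.0287, -0.012, 0], 0, 0.09]])

```text
time_s: 23.63
ee_pos: [0.5425, 0.0935, 0.1982]
eef_rot: [-3.141, -0.0, 1.584]
force: [0.5, 0.4, 0.3]
grip_width: 0.0706
grip_force: 0.0
```

>>> jog_arm(rows=[[[0.0287, -0.012, 0], 0, 0.09], [[0.0287, -0.012, 0], 0, 0.09], [[0.0287, -0.012, 0], 0, 0.09], [[0.0287, -0.012, 0], 0, 0.09], [[0.0287, -0.012, 0], 0, 0.09], [[0.0287, -0.012, 0], 0, 0.09], [[0.0287, -0.012, 0], 0, 0.09], [[0.0287, -0.012, 0], 0, 0.09], [[0.0287, -0.012, 0], 0, 0.09], [[0, 0, 0], 7, 0.09], [[0, 0, 0], 7, 0.09], [[0, 0, 0], 7, 0.09]])

```text
time_s: 24.63
ee_pos: [0.4314, 0.3495, 0.1981]
eef_rot: [-3.141, 0.001, 1.213]
force: [0.9, 1.2, 0.4]
grip_width: 0.0904
grip_force: 0.0
```

>>> jog_arm(rows=[[[0, 0, 0], 7, 0.09], [[0, 0, 0], 7, 0.09], [[0, 0, 0], 7, 0.09], [[0, 0, 0], 7, 0.09], [[0, 0, 0], 7, 0.09], [[0, 0, 0], 7, 0.09], [[0, 0, 0], 7, 0.09], [[0, 0, 0], 7, 0.09], [[0, 0, 0], 2, 0.09], [[0, 0, 0], 0, 0.09]])

```text
time_s: 25.47
ee_pos: [0.4319, 0.349, 0.1982]
eef_rot: [3.141, 0.001, 0.204]
force: [-0.5, 0.9, 0.2]
grip_width: 0.0901
grip_force: 0.0
```

```bash
python3 - <<'E'
from h import *
c=camera("top"); P=cloud(c); S=cloud(camera("side")); print(rect(P,.438,.351,.026,.06,.12),rect(S,.438,.351,.026,.06,.12),rect(P,.43,.16,.015,.045,.09),rect(P,.626,-.106,.056,.07,.03))
plan(.438,.351,.02,12.2)
E
```

```text
[404.7 322.   88.5  33.6  18.9  35.6 247. ] [438.1 351.8 169.9  81.4  11.9  34.5 544. ] [ 416.2  191.7  144.6   64.5    9.2   26.4 1169. ] [ 626.  -105.    32.    25.4   -1.    61.    76. ]
at [431.9 349.  198.3] yaw 11.9 | tool shift mm: [  6.4  -0.7 178.3] turn deg -0.3 F [-0.3  0.6  0.3] grip 0.0896 0.0
```

>>> jog_arm(rows=[[[0.006, -0.001, 0.03], 0, 0.09], [[0, 0, 0.03], 0, 0.09], [[0, 0, 0.03], 0, 0.09], [[0, 0, 0.03], 0, 0.09], [[0, 0, 0.03], 0, 0.09], [[0, 0, 0.02], 0, 0.09], [[0, 0, 0.013], 0, 0.09], [[0, 0, 0.004], 0, 0.09], [[0, 0, 0], 0, 0.09], [[0, 0, 0], 0, 0.06], [[0, 0, 0], 0, 0.05], [[0, 0, 0], 0, 0.05]], squeeze=30)

```text
time_s: 26.57
ee_pos: [0.4381, 0.3516, 0.0125]
eef_rot: [-3.141, -0.002, 0.206]
force: [1.1, -1.5, 0.1]
grip_width: 0.0735
grip_force: 0.0
```

>>> jog_arm(rows=[[[0, 0, 0], 0, 0.05], [[0, 0, 0], 0, 0.05], [[0, 0, 0], 0, 0.05], [[0, 0, 0], 0, 0.05]])

```text
time_s: 26.9
ee_pos: [0.438, 0.3516, 0.0124]
eef_rot: [-3.141, -0.001, 0.206]
force: [-1.1, -0.8, 7.1]
grip_width: 0.0677
grip_force: 30.0
```

>>> jog_arm(rows=[[[0, 0, -0.01], 0, 0.05], [[0, 0, -0.02], 0, 0.05], [[0, 0, -0.03], 0, 0.05], [[0, 0, -0.03], 0, 0.05], [[0, 0, -0.03], 0, 0.05], [[0, 0, -0.03], 0, 0.05], [[0, 0, -0.02], 0, 0.05], [[0.0107, 0.026, 0], 0, 0.05], [[0.0107, 0.026, 0], 0, 0.05], [[0.0107, 0.026, 0], 0, 0.05], [[0.0107, 0.026, 0], 0, 0.05], [[0.0107, 0.026, 0], 0, 0.05]])

```text
time_s: 27.9
ee_pos: [0.5167, 0.2335, 0.1818]
eef_rot: [3.141, 0.001, 0.206]
force: [0.1, 0.0, -3.9]
grip_width: 0.0673
grip_force: 30.0
```

>>> jog_arm(rows=[[[0.0107, 0.026, 0], 0, 0.05], [[0.0107, 0.026, 0], 0, 0.05], [[0.0107, 0.026, 0], 0, 0.05], [[0.0107, 0.026, 0], 0, 0.05], [[0.0107, 0.026, 0], 0, 0.05], [[0.0107, 0.026, 0], 0, 0.05], [[0.0107, 0.026, 0], 0, 0.05], [[0.0107, 0.026, 0], 0, 0.05], [[0.0107, 0.026, 0], 0, 0.05], [[0, 0, 0], -7, 0.05], [[0, 0, 0], -7, 0.05], [[0, 0, 0], -7, 0.05]])

```text
time_s: 28.9
ee_pos: [0.6582, 0.0248, 0.1812]
eef_rot: [-3.141, 0.001, 0.577]
force: [-0.4, 0.8, -4.1]
grip_width: 0.0676
grip_force: 30.0
```

>>> jog_arm(rows=[[[0, 0, 0], -7, 0.05], [[0, 0, 0], -7, 0.05], [[0, 0, 0], -7, 0.05], [[0, 0, 0], -7, 0.05], [[0, 0, 0], -7, 0.05], [[0, 0, 0], -7, 0.05], [[0, 0, 0], -7, 0.05], [[0, 0, 0], -7, 0.05], [[0, 0, 0], -1.2, 0.05], [[0, 0, 0], 0, 0.05], [[0, 0, 0], 0, 0.05]])

```text
time_s: 29.82
ee_pos: [0.6584, 0.0255, 0.1815]
eef_rot: [-3.141, 0.0, 1.567]
force: [-1.1, -0.4, -4.4]
grip_width: 0.0678
grip_force: 30.0
```

```bash
python3 - <<'E'
from h import *
plan(.6595,.026,.062,90)
c=camera("top"); save(c,"t4"); P=cloud(c)
S=cloud(camera("side")); print(rect(P,.6595,.026,.15,.24,.11),rect(S,.6595,.026,.15,.215,.11))
E
```

```text
at [658.4  25.5 181.5] yaw 89.8 | tool shift mm: [  0.6   1.1 119.5] turn deg -0.2 F [-1.1 -0.4 -4.4] grip 0.0678 30.0
[ 6.558e+02 -4.750e+01  6.940e+01  2.300e+01 -1.000e-01  2.058e+02
  2.370e+02] [ 656.5   26.8  175.5   90.6  -89.7  202.9 1280. ]
```

>>> jog_arm(rows=[[[0.0005, 0.001, 0.03], 0, 0.05], [[0, 0, 0.03], 0, 0.05], [[0, 0, 0.03], 0, 0.05], [[0, 0, 0.02], 0, 0.05], [[0, 0, 0.005], 0, 0.05], [[0, 0, 0.002], 0, 0.05], [[0, 0, 0], 0, 0.05], [[0, 0, 0], 0, 0.05]])

```text
time_s: 30.58
ee_pos: [0.6604, 0.026, 0.0662]
eef_rot: [3.139, 0.0, 1.57]
force: [0.1, 0.3, -3.6]
grip_width: 0.0681
grip_force: 30.0
```

>>> jog_arm(rows=[[[0, 0, 0.001], 0, 0.05], [[0, 0, 0], 0, 0.05]])

```text
time_s: 30.75
ee_pos: [0.66, 0.026, 0.0644]
eef_rot: [3.14, 0.0, 1.57]
force: [0.5, 0.3, -3.9]
grip_width: 0.068
grip_force: 30.0
```

>>> jog_arm(rows=[[[0, 0, 0.001], 0, 0.05], [[0, 0, 0], 0, 0.05], [[0, 0, 0.001], 0, 0.05], [[0, 0, 0], 0, 0.05]])

```text
time_s: 31.08
ee_pos: [0.6597, 0.026, 0.0625]
eef_rot: [3.141, -0.0, 1.57]
force: [-3.7, -0.8, 5.5]
grip_width: 0.0679
grip_force: 30.0
```

>>> jog_arm(rows=[[[0, 0, 0], 0, 0.08], [[0, 0, 0], 0, 0.085], [[0, 0, 0], 0, 0.085], [[0, 0, -0.01], 0, 0.085], [[0, 0, -0.03], 0, 0.085], [[0, 0, -0.03], 0, 0.085], [[0, 0, -0.03], 0, 0.085], [[0, 0, -0.03], 0, 0.085], [[0.0166, -0.0244, 0], 0, 0.085], [[0.0166, -0.0244, 0], 0, 0.085], [[0.0166, -0.0244, 0], 0, 0.085], [[0.0166, -0.0244, 0], 0, 0.085]])

```text
time_s: 32.08
ee_pos: [0.5608, 0.093, 0.1923]
eef_rot: [3.141, -0.0, 1.57]
force: [-0.1, 0.4, 0.2]
grip_width: 0.085
grip_force: 0.0
```

>>> jog_arm(rows=[[[0.0166, -0.0244, 0], 0, 0.085], [[0.0166, -0.0244, 0], 0, 0.085], [[0.0166, -0.0244, 0], 0, 0.085], [[0.0166, -0.0244, 0], 0, 0.085], [[0.0166, -0.0244, 0], 0, 0.085], [[0.0166, -0.0244, 0], 0, 0.085], [[0, 0, 0], 7, 0.085], [[0, 0, 0], 7, 0.085], [[0, 0, 0], 7, 0.085], [[0, 0, 0], 7, 0.085], [[0, 0, 0], 7, 0.085], [[0, 0, 0], 7, 0.085]])

```text
time_s: 33.08
ee_pos: [0.4157, 0.1922, 0.1923]
eef_rot: [3.141, -0.001, 0.831]
force: [-0.0, 0.2, 0.2]
grip_width: 0.0854
grip_force: 0.0
```

>>> jog_arm(rows=[[[0, 0, 0], 7, 0.085], [[0, 0, 0], 7, 0.085], [[0, 0, 0], 7, 0.085], [[0, 0, 0], 7, 0.085], [[0, 0, 0], 7, 0.085], [[0, 0, 0], 3.8, 0.085], [[0, 0, 0], 0, 0.085], [[0, 0, 0], 0, 0.085]])

```text
time_s: 33.75
ee_pos: [0.4157, 0.1921, 0.192]
eef_rot: [-3.141, -0.001, 0.163]
force: [0.4, 0.8, -0.5]
grip_width: 0.085
grip_force: 0.0
```

```bash
python3 - <<'E'
from h import *
plan(.4162,.1917,.01,9.2)
P=cloud(camera("top")); S=cloud(camera("side")); print(rect(P,.66,.026,.075,.1,.11),rect(S,.66,.026,.082,.1,.11),"book",rect(S,.416,.192,.016,.045,.1),"pb",rect(P,.46,.062,.018,.05,.07))
E
```

```text
at [415.7 192.1 192. ] yaw 9.3 | tool shift mm: [  0.4   0.5 182. ] turn deg 0.1 F [ 0.4  0.8 -0.5] grip 0.085 0.0
[ 657.5   26.   169.1   72.3  -89.6   86.6 1544. ] [657.6  27.7 175.1  67.8 -89.9  85.1 781. ] book [416.5 193.1 142.5  71.9   8.7  24.6 566. ] pb [460.8  61.8  93.6  50.5  -3.9  30.2 601. ]
```

>>> jog_arm(rows=[[[0.0005, 0.0005, 0.03], 0, 0.085], [[0, 0, 0.03], 0, 0.085], [[0, 0, 0.03], 0, 0.085], [[0, 0, 0.03], 0, 0.085], [[0, 0, 0.03], 0, 0.085], [[0, 0, 0.02], 0, 0.085], [[0, 0, 0.01], 0, 0.085], [[0, 0, 0.007], 0, 0.085], [[0, 0, 0], 0, 0.085], [[0, 0, 0], 0, 0.085]], squeeze=25)

```text
time_s: 34.68
ee_pos: [0.4167, 0.1919, 0.0053]
eef_rot: [-3.141, -0.001, 0.161]
force: [0.3, -0.8, 0.4]
grip_width: 0.0848
grip_force: 0.0
```

>>> jog_arm(rows=[[[0, 0, 0], 0, 0.06], [[0, 0, 0], 0, 0.045], [[0, 0, 0], 0, 0.045], [[0, 0, 0], 0, 0.045], [[0, 0, 0], 0, 0.045], [[0, 0, 0], 0, 0.045], [[0, 0, 0], 0, 0.045]])

```text
time_s: 35.27
ee_pos: [0.4166, 0.1919, 0.0051]
eef_rot: [-3.141, -0.001, 0.16]
force: [-2.1, -0.0, 7.6]
grip_width: 0.0637
grip_force: 25.0
```

>>> jog_arm(rows=[[[0, 0, -0.01], 0, 0.045], [[0, 0, -0.02], 0, 0.045], [[0, 0, -0.03], 0, 0.045], [[0, 0, -0.03], 0, 0.045], [[0, 0, -0.03], 0, 0.045], [[0, 0, -0.03], 0, 0.045], [[0, 0, -0.03], 0, 0.045], [[0.0213, 0.0203, 0], 0, 0.045], [[0.0213, 0.0203, 0], 0, 0.045], [[0.0213, 0.0203, 0], 0, 0.045], [[0.0213, 0.0203, 0], 0, 0.045], [[0.0213, 0.0203, 0], 0, 0.045]])

```text
time_s: 36.27
ee_pos: [0.5382, 0.1074, 0.185]
eef_rot: [-3.142, 0.0, 0.16]
force: [-0.5, 0.1, -2.2]
grip_width: 0.064
grip_force: 25.0
```

>>> jog_arm(rows=[[[0.0213, 0.0203, 0], 0, 0.045], [[0.0213, 0.0203, 0], 0, 0.045], [[0.0213, 0.0203, 0], 0, 0.045], [[0.0213, 0.0203, 0], 0, 0.045], [[0.0213, 0.0203, 0], 0, 0.045], [[0, 0, 0], -7, 0.045], [[0, 0, 0], -7, 0.045], [[0, 0, 0], -7, 0.045], [[0, 0, 0], -7, 0.045], [[0, 0, 0], -7, 0.045], [[0, 0, 0], -7, 0.045], [[0, 0, 0], -7, 0.045]])

```text
time_s: 37.27
ee_pos: [0.6584, 0.0252, 0.1848]
eef_rot: [-3.141, 0.0, 1.021]
force: [-0.6, 0.1, -1.7]
grip_width: 0.0638
grip_force: 25.0
```

>>> jog_arm(rows=[[[0, 0, 0], -7, 0.045], [[0, 0, 0], -7, 0.045], [[0, 0, 0], -7, 0.045], [[0, 0, 0], -7, 0.045], [[0, 0, 0], -4, 0.045], [[0, 0, 0], 0, 0.045], [[0, 0, 0], 0, 0.045]])

```text
time_s: 37.85
ee_pos: [0.6586, 0.0252, 0.1847]
eef_rot: [-3.141, 0.0, 1.571]
force: [0.6, -0.6, -2.7]
grip_width: 0.0639
grip_force: 25.0
```

```bash
python3 - <<'E'
from h import *
plan(.659,.026,.091,90)
S=cloud(camera("side")); 
for lo,hi in((.075,.088),(.165,.195)): print(rect(S,.66,.026,lo,hi,.12))
E
```

```text
at [658.6  25.2 184.7] yaw 90.0 | tool shift mm: [ 0.8  0.4 93.7] turn deg 0.0 F [ 0.6 -0.6 -2.7] grip 0.0639 25.0
[657.7  27.5 176.2  68.  -89.6  85.  893. ]
[652.2 -13.   75.5  65.6 -80.  187.4 263. ]
```

>>> jog_arm(rows=[[[0.001, 0, 0.03], 0, 0.045], [[0, 0, 0.03], 0, 0.045], [[0, 0, 0.02], 0, 0.045], [[0, 0, 0.008], 0, 0.045], [[0, 0, 0.003], 0, 0.045], [[0, 0, 0.001], 0, 0.045], [[0, 0, 0], 0, 0.045], [[0, 0, 0], 0, 0.045]])

```text
time_s: 38.57
ee_pos: [0.6595, 0.0262, 0.094]
eef_rot: [3.139, 0.0, 1.573]
force: [-0.5, -0.1, -1.4]
grip_width: 0.064
grip_force: 25.0
```

>>> jog_arm(rows=[[[0, 0, 0.001], 0, 0.045], [[0, 0, 0], 0, 0.045], [[0, 0, 0], 0, 0.045]])

```text
time_s: 38.82
ee_pos: [0.659, 0.0262, 0.0919]
eef_rot: [3.141, -0.0, 1.574]
force: [-0.6, -0.1, -2.9]
grip_width: 0.064
grip_force: 25.0
```

>>> jog_arm(rows=[[[0, 0, 0.001], 0, 0.045], [[0, 0, 0], 0, 0.045], [[0, 0, 0], 0, 0.045]])

```text
time_s: 39.07
ee_pos: [0.659, 0.0262, 0.0911]
eef_rot: [3.141, -0.0, 1.574]
force: [-1.9, -0.3, 4.7]
grip_width: 0.0637
grip_force: 25.0
```

>>> jog_arm(rows=[[[0, 0, 0], 0, 0.075], [[0, 0, 0], 0, 0.08], [[0, 0, 0], 0, 0.08], [[0, 0, -0.01], 0, 0.08], [[0, 0, -0.03], 0, 0.08], [[0, 0, -0.03], 0, 0.08], [[0, 0, -0.03], 0, 0.08], [[-0.0251, -0.0207, 0], 0, 0.08], [[-0.0251, -0.0207, 0], 0, 0.08], [[-0.0251, -0.0207, 0], 0, 0.08], [[-0.0251, -0.0207, 0], 0, 0.08], [[-0.0251, -0.0207, 0], 0, 0.08]])

```text
time_s: 40.07
ee_pos: [0.5546, -0.1005, 0.1913]
eef_rot: [3.141, 0.0, 1.574]
force: [1.4, -0.4, 0.3]
grip_width: 0.08
grip_force: 0.0
```

>>> jog_arm(rows=[[[-0.0251, -0.0207, 0], 0, 0.08], [[-0.0251, -0.0207, 0], 0, 0.08], [[-0.0251, -0.0207, 0], 0, 0.08], [[-0.0251, -0.0207, 0], 0, 0.08], [[-0.0251, -0.0207, 0], 0, 0.08], [[-0.0251, -0.0207, 0], 0, 0.08], [[-0.0251, -0.0207, 0], 0, 0.08], [[0, 0, 0], 7, 0.08], [[0, 0, 0], 7, 0.08], [[0, 0, 0], 7, 0.08], [[0, 0, 0], 7, 0.08], [[0, 0, 0], 7, 0.08]])

```text
time_s: 41.07
ee_pos: [0.4114, -0.2759, 0.1912]
eef_rot: [3.141, -0.0, 0.957]
force: [0.3, 0.2, -0.3]
grip_width: 0.0804
grip_force: 0.0
```

>>> jog_arm(rows=[[[0, 0, 0], 7, 0.08], [[0, 0, 0], 7, 0.08], [[0, 0, 0], 7, 0.08], [[0, 0, 0], 7, 0.08], [[0, 0, 0], 7, 0.08], [[0, 0, 0], 7, 0.08], [[0, 0, 0], 7, 0.08], [[0, 0, 0], 7, 0.08], [[0, 0, 0], 7, 0.08], [[0, 0, 0], 1, 0.08], [[0, 0, 0], 0, 0.08], [[0, 0, 0], 0, 0.08]])

```text
time_s: 42.07
ee_pos: [0.4114, -0.2758, 0.1908]
eef_rot: [3.141, -0.0, -0.15]
force: [-0.6, -0.1, 0.2]
grip_width: 0.08
grip_force: 0.0
```

```bash
python3 - <<'E'
from h import *
plan(.4103,-.2754,.009,-9)
P=cloud(camera("top")); S=cloud(camera("side")); print("carton",rect(P,.66,.026,.08,.09,.11),"book",rect(P,.66,.026,.104,.13,.11),rect(S,.66,.026,.108,.13,.11),"tin",rect(S,.41,-.275,.022,.045,.1),"pb",rect(P,.46,.062,.018,.05,.07),"jar",rect(P,.46,-.096,.055,.08,.05))
E
```

```text
at [ 411.4 -275.8  190.8] yaw -8.6 | tool shift mm: [ -1.1  -0.2 181.8] turn deg 0.4 F [-0.6 -0.1  0.2] grip 0.08 0.0
carton [ 6.578e+02 -4.980e+01  6.880e+01  1.660e+01 -4.000e-01  8.600e+01
  8.800e+01] book [ 656.9   25.5  144.2   67.3  -89.6  112.5 1281. ] [657.1  27.2 152.3  63.7 -89.8 111.  619. ] tin [ 412.2 -275.3  119.7   55.7   -7.3   30.7  913. ] pb [460.7  61.9  93.2  50.3  -3.5  30.3 599. ] jar [462.5 -97.2  43.9  41.6  -2.8  65.8 216. ]
```

>>> jog_arm(rows=[[[0, 0, 0.03], 0, 0.08], [[0, 0, 0.03], 0, 0.08], [[0, 0, 0.03], 0, 0.08], [[0, 0, 0.03], 0, 0.08], [[0, 0, 0.03], 0, 0.08], [[0, 0, 0.02], 0, 0.08], [[0, 0, 0.01], 0, 0.08], [[0, 0, 0.004], 0, 0.08], [[0, 0, 0], 0, 0.08], [[0, 0, 0], 0, 0.08]], squeeze=25)

```text
time_s: 43.0
ee_pos: [0.4119, -0.2762, 0.0075]
eef_rot: [3.141, -0.001, -0.154]
force: [0.4, -0.6, -0.6]
grip_width: 0.0796
grip_force: 0.0
```

>>> jog_arm(rows=[[[0, 0, 0], 0, 0.06], [[0, 0, 0], 0, 0.04], [[0, 0, 0], 0, 0.04], [[0, 0, 0], 0, 0.04], [[0, 0, 0], 0, 0.04], [[0, 0, 0], 0, 0.04], [[0, 0, 0], 0, 0.04]])

```text
time_s: 43.58
ee_pos: [0.4116, -0.2758, 0.0069]
eef_rot: [3.141, -0.001, -0.154]
force: [-0.2, 1.0, 6.7]
grip_width: 0.0569
grip_force: 25.0
```

>>> jog_arm(rows=[[[0, 0, -0.01], 0, 0.04], [[0, 0, -0.02], 0, 0.04], [[0, 0, -0.03], 0, 0.04], [[0, 0, -0.03], 0, 0.04], [[0, 0, -0.03], 0, 0.04], [[0, 0, -0.03], 0, 0.04], [[0, 0, -0.03], 0, 0.04], [[0, 0, -0.03], 0, 0.04], [[0.0165, -0.028, 0], 0, 0.04], [[0.0165, -0.028, 0], 0, 0.04], [[0.0165, -0.028, 0], 0, 0.04], [[0.0165, -0.028, 0], 0, 0.04]])

```text
time_s: 44.58
ee_pos: [0.4941, -0.1738, 0.2169]
eef_rot: [-3.142, 0.0, -0.155]
force: [0.8, -0.6, -3.2]
grip_width: 0.057
grip_force: 25.0
```

>>> jog_arm(rows=[[[0.0165, -0.028, 0], 0, 0.04], [[0.0165, -0.028, 0], 0, 0.04], [[0.0165, -0.028, 0], 0, 0.04], [[0.0165, -0.028, 0], 0, 0.04], [[0.0165, -0.028, 0], 0, 0.04], [[0.0165, -0.028, 0], 0, 0.04], [[0.0165, -0.028, 0], 0, 0.04], [[0.0165, -0.028, 0], 0, 0.04], [[0, 0, 0], -7, 0.04], [[0, 0, 0], -7, 0.04], [[0, 0, 0], -7, 0.04], [[0, 0, 0], -7, 0.04]])

```text
time_s: 45.58
ee_pos: [0.6582, 0.0262, 0.2163]
eef_rot: [-3.141, 0.001, 0.341]
force: [0.6, -0.6, -3.4]
grip_width: 0.0571
grip_force: 25.0
```

>>> jog_arm(rows=[[[0, 0, 0], -7, 0.04], [[0, 0, 0], -7, 0.04], [[0, 0, 0], -7, 0.04], [[0, 0, 0], -7, 0.04], [[0, 0, 0], -7, 0.04], [[0, 0, 0], -7, 0.04], [[0, 0, 0], -7, 0.04], [[0, 0, 0], -7, 0.04], [[0, 0, 0], -7, 0.04], [[0, 0, 0], -7, 0.04], [[0, 0, 0], -1, 0.04], [[0, 0, 0], 0, 0.04]])

```text
time_s: 46.58
ee_pos: [0.6583, 0.026, 0.2165]
eef_rot: [-3.141, -0.0, 1.572]
force: [1.3, 0.4, -3.4]
grip_width: 0.0569
grip_force: 25.0
```

```bash
python3 - <<'E'
from h import *
plan(.659,.026,.119,90)
s=camera("side"); S=cloud(s); cv2.imwrite("pics/s5.png",cv2.resize(s["image"][150:320,240:480,::-1],None,fx=3,fy=3))
print(rect(S,.66,.026,.195,.24,.12))
E
```

```text
at [658.3  26.  216.5] yaw 90.0 | tool shift mm: [ 0.   0.7 97.5] turn deg 0.0 F [ 1.3  0.4 -3.4] grip 0.0569 25.0
[656.3  18.2 112.5  79.7 -83.2 228.4 536. ]
```

View pics/s5.png

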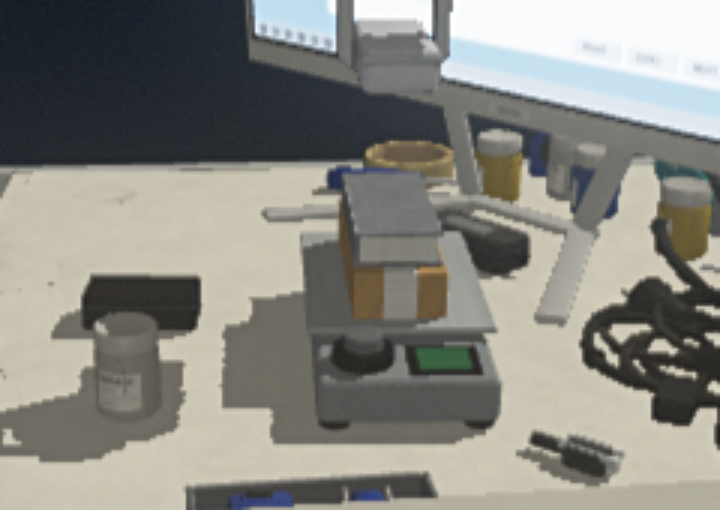

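The carton (400,285) and book (390,215) are centred and aligned on the pan, and the tin is held level above them (395,60). I'll lower the tin.

>>> jog_arm(rows=[[[0, 0.0005, 0.03], 0, 0.04], [[0, 0, 0.03], 0, 0.04], [[0, 0, 0.02], 0, 0.04], [[0, 0, 0.011], 0, 0.04], [[0, 0, 0.003], 0, 0.04], [[0, 0, 0.001], 0, 0.04], [[0, 0, 0], 0, 0.04], [[0, 0, 0], 0, 0.04]])

```text
time_s: 47.3
ee_pos: [0.6597, 0.0259, 0.1231]
eef_rot: [3.139, 0.0, 1.573]
force: [-0.3, -0.2, -3.5]
grip_width: 0.0569
grip_force: 25.0
```

>>> jog_arm(rows=[[[0, 0, 0.001], 0, 0.04], [[0, 0, 0], 0, 0.04], [[0, 0, 0], 0, 0.04]])

```text
time_s: 47.55
ee_pos: [0.6592, 0.0259, 0.1209]
eef_rot: [3.141, 0.0, 1.574]
force: [0.1, 0.3, -3.7]
grip_width: 0.057
grip_force: 25.0
```

>>> jog_arm(rows=[[[0, 0, 0.001], 0, 0.04], [[0, 0, 0], 0, 0.04], [[0, 0, 0], 0, 0.04]])

```text
time_s: 47.8
ee_pos: [0.659, 0.0259, 0.1194]
eef_rot: [-3.141, -0.0, 1.574]
force: [-0.7, -0.4, -2.6]
grip_width: 0.0571
grip_force: 25.0
```

>>> jog_arm(rows=[[[0, 0, 0.001], 0, 0.04], [[0, 0, 0], 0, 0.04], [[0, 0, 0], 0, 0.04]])

```text
time_s: 48.05
ee_pos: [0.6592, 0.0259, 0.119]
eef_rot: [3.141, 0.0, 1.574]
force: [-3.6, -0.5, 3.0]
grip_width: 0.0572
grip_force: 25.0
```

>>> jog_arm(rows=[[[0, 0, 0], 0, 0.07], [[0, 0, 0], 0, 0.073], [[0, 0, 0], 0, 0.073], [[0, 0, -0.01], 0, 0.073], [[0, 0, -0.03], 0, 0.073], [[0, 0, -0.03], 0, 0.073], [[0, 0, -0.02], 0, 0.073], [[0.0045, -0.0248, 0], 0, 0.073], [[0.0045, -0.0248, 0], 0, 0.073], [[0.0045, -0.0248, 0], 0, 0.073], [[0.0045, -0.0248, 0], 0, 0.073], [[0.0045, -0.0248, 0], 0, 0.073]])

```text
time_s: 49.05
ee_pos: [0.5338, 0.0482, 0.2092]
eef_rot: [3.141, -0.0, 1.574]
force: [0.2, 0.2, 0.0]
grip_width: 0.0731
grip_force: 0.0
```

>>> jog_arm(rows=[[[0.0045, -0.0248, 0], 0, 0.073], [[0.0045, -0.0248, 0], 0, 0.073], [[0.0045, -0.0248, 0], 0, 0.073], [[0, 0, 0], 7, 0.073], [[0, 0, 0], 7, 0.073], [[0, 0, 0], 7, 0.073], [[0, 0, 0], 7, 0.073], [[0, 0, 0], 7, 0.073], [[0, 0, 0], 7, 0.073], [[0, 0, 0], 7, 0.073], [[0, 0, 0], 7, 0.073], [[0, 0, 0], 7, 0.073]])

```text
time_s: 50.05
ee_pos: [0.4607, 0.0613, 0.2093]
eef_rot: [3.141, -0.001, 0.468]
force: [-0.4, 0.3, 0.5]
grip_width: 0.0729
grip_force: 0.0
```

>>> jog_arm(rows=[[[0, 0, 0], 7, 0.073], [[0, 0, 0], 7, 0.073], [[0, 0, 0], 7, 0.073], [[0, 0, 0], 7, 0.073], [[0, 0, 0], 2.5, 0.073], [[0, 0, 0], 0, 0.073], [[0, 0, 0], 0, 0.073]])

```text
time_s: 50.63
ee_pos: [0.4607, 0.0613, 0.209]
eef_rot: [-3.142, -0.001, -0.056]
force: [0.7, 1.1, -0.1]
grip_width: 0.0733
grip_force: 0.0
```

```bash
python3 - <<'E'
from h import *
plan(.4607,.0619,.007,-3.5)
P=cloud(camera("top")); S=cloud(camera("side")); print("book",rect(S,.66,.026,.104,.116,.11),"tin",rect(P,.66,.026,.138,.16,.11),rect(S,.66,.026,.138,.16,.11),"pb",rect(S,.46,.062,.02,.05,.08))
E
```

```text
at [460.7  61.3 209. ] yaw -3.2 | tool shift mm: [  0.   -0.6 202. ] turn deg 0.3 F [ 0.7  1.1 -0.1] grip 0.0733 0.0
book [657.   28.1 150.6  64.2 -89.6 110.7 259. ] tin [655.9  25.4 119.7  57.5 -88.2 144.1 882. ] [656.7  24.2 116.8  56.2 -89.6 142.7 416. ] pb [462.   60.4  91.6  51.4  -3.4  28.4 399. ]
```

>>> jog_arm(rows=[[[0, -0.0005, 0.03], 0, 0.073], [[0, 0, 0.03], 0, 0.073], [[0, 0, 0.03], 0, 0.073], [[0, 0, 0.03], 0, 0.073], [[0, 0, 0.03], 0, 0.073], [[0, 0, 0.03], 0, 0.073], [[0, 0, 0.015], 0, 0.073], [[0, 0, 0.007], 0, 0.073], [[0, 0, 0], 0, 0.073], [[0, 0, 0], 0, 0.073]], squeeze=20)

```text
time_s: 51.57
ee_pos: [0.4611, 0.0619, 0.0072]
eef_rot: [-3.141, -0.001, -0.057]
force: [0.2, -0.4, -0.0]
grip_width: 0.073
grip_force: 0.0
```

>>> jog_arm(rows=[[[0, 0, 0], 0, 0.055], [[0, 0, 0], 0, 0.035], [[0, 0, 0], 0, 0.035], [[0, 0, 0], 0, 0.035], [[0, 0, 0], 0, 0.035], [[0, 0, 0], 0, 0.035], [[0, 0, 0], 0, 0.035]])

```text
time_s: 52.15
ee_pos: [0.461, 0.0619, 0.0071]
eef_rot: [-3.141, -0.001, -0.058]
force: [-1.2, 0.0, 6.5]
grip_width: 0.0502
grip_force: 20.0
```

>>> jog_arm(rows=[[[0, 0, -0.01], 0, 0.035], [[0, 0, -0.02], 0, 0.035], [[0, 0, -0.03], 0, 0.035], [[0, 0, -0.03], 0, 0.035], [[0, 0, -0.03], 0, 0.035], [[0, 0, -0.03], 0, 0.035], [[0, 0, -0.03], 0, 0.035], [[0, 0, -0.03], 0, 0.035], [[0, 0, -0.03], 0, 0.035], [[0.025, 0.0031, 0], 0, 0.035], [[0.025, 0.0031, 0], 0, 0.035], [[0.025, 0.0031, 0], 0, 0.035]])

```text
time_s: 53.15
ee_pos: [0.5356, 0.048, 0.2478]
eef_rot: [-3.142, -0.002, -0.058]
force: [-0.5, -0.3, -1.3]
grip_width: 0.0503
grip_force: 20.0
```

>>> jog_arm(rows=[[[0.025, 0.0031, 0], 0, 0.035], [[0.025, 0.0031, 0], 0, 0.035], [[0.025, 0.0031, 0], 0, 0.035], [[0.025, 0.0031, 0], 0, 0.035], [[0.025, 0.0031, 0], 0, 0.035], [[0, 0, 0], -7, 0.035], [[0, 0, 0], -7, 0.035], [[0, 0, 0], -7, 0.035], [[0, 0, 0], -7, 0.035], [[0, 0, 0], -7, 0.035], [[0, 0, 0], -7, 0.035], [[0, 0, 0], -7, 0.035]])

```text
time_s: 54.15
ee_pos: [0.6584, 0.0254, 0.247]
eef_rot: [-3.141, 0.0, 0.803]
force: [0.9, -0.2, -2.0]
grip_width: 0.0499
grip_force: 20.0
```

>>> jog_arm(rows=[[[0, 0, 0], -7, 0.035], [[0, 0, 0], -7, 0.035], [[0, 0, 0], -7, 0.035], [[0, 0, 0], -7, 0.035], [[0, 0, 0], -7, 0.035], [[0, 0, 0], -7, 0.035], [[0, 0, 0], -2.3, 0.035], [[0, 0, 0], 0, 0.035], [[0, 0, 0], 0, 0.035]])

```text
time_s: 54.9
ee_pos: [0.6586, 0.0255, 0.2468]
eef_rot: [-3.141, -0.0, 1.568]
force: [0.1, -1.4, -1.1]
grip_width: 0.0498
grip_force: 20.0
```

```bash
python3 - <<'E'
from h import *
plan(.659,.0255,.151,90)
E
```

```text
at [658.6  25.5 246.8] yaw 89.9 | tool shift mm: [ 0.   0.4 95.8] turn deg -0.1 F [ 0.1 -1.4 -1.1] grip 0.0498 20.0
```

>>> jog_arm(rows=[[[0, 0, 0.03], 0, 0.035], [[0, 0, 0.03], 0, 0.035], [[0, 0, 0.02], 0, 0.035], [[0, 0, 0.01], 0, 0.035], [[0, 0, 0.003], 0, 0.035], [[0, 0, 0.001], 0, 0.035], [[0, 0, 0], 0, 0.035], [[0, 0, 0], 0, 0.035]])

```text
time_s: 55.57
ee_pos: [0.6594, 0.0254, 0.1541]
eef_rot: [3.139, 0.0, 1.57]
force: [0.1, 0.7, -1.8]
grip_width: 0.0501
grip_force: 20.0
```

>>> jog_arm(rows=[[[0, 0, 0.001], 0, 0.035], [[0, 0, 0], 0, 0.035], [[0, 0, 0], 0, 0.035]])

```text
time_s: 55.82
ee_pos: [0.6589, 0.0254, 0.1518]
eef_rot: [3.141, -0.0, 1.57]
force: [0.3, -0.8, 0.1]
grip_width: 0.0498
grip_force: 20.0
```

>>> jog_arm(rows=[[[0, 0, 0.001], 0, 0.035], [[0, 0, 0], 0, 0.035], [[0, 0, 0], 0, 0.035]])

```text
time_s: 56.07
ee_pos: [0.659, 0.0254, 0.1512]
eef_rot: [3.141, 0.0, 1.57]
force: [-1.2, 0.5, 4.4]
grip_width: 0.0498
grip_force: 20.0
```

>>> jog_arm(rows=[[[0, 0, 0], 0, 0.06], [[0, 0, 0], 0, 0.066], [[0, 0, 0], 0, 0.066], [[0, 0, -0.01], 0, 0.066], [[0, 0, -0.03], 0, 0.066], [[0, 0, -0.03], 0, 0.066], [[-0.0122, -0.0196, 0], 0, 0.07], [[-0.0122, -0.0196, 0], 0, 0.07], [[-0.0122, -0.0196, 0], 0, 0.07], [[-0.0122, -0.0196, 0], 0, 0.07], [[-0.0122, -0.0196, 0], 0, 0.07], [[-0.0122, -0.0196, 0], 0, 0.07]])

```text
time_s: 57.07
ee_pos: [0.5402, -0.0482, 0.2212]
eef_rot: [3.141, 0.0, 1.57]
force: [-1.1, 0.4, -0.1]
grip_width: 0.0697
grip_force: 0.0
```

>>> jog_arm(rows=[[[-0.0122, -0.0196, 0], 0, 0.07], [[-0.0122, -0.0196, 0], 0, 0.07], [[-0.0122, -0.0196, 0], 0, 0.07], [[-0.0122, -0.0196, 0], 0, 0.07], [[0, 0, 0], 0, 0.07], [[0, 0, 0], 0, 0.07]])

```text
time_s: 57.57
ee_pos: [0.4627, -0.0969, 0.2215]
eef_rot: [3.14, 0.0, 1.569]
force: [0.4, 0.3, 0.3]
grip_width: 0.0703
grip_force: 0.0
```

```bash
python3 - <<'E'
from h import *
plan(.463,-.097,.008,90)
c=camera("top");P=cloud(c); s=camera("side");S=cloud(s); print("tin",rect(S,.66,.026,.134,.148,.11),"pb",rect(P,.66,.026,.165,.19,.11),rect(S,.66,.026,.166,.19,.11))
m=(np.hypot(S[...,0]-.463,S[...,1]+.097)<.035)&(S[...,2]>.01)&(S[...,2]<.045); q=S[m]
A=np.c_[2*q[:,:2],np.ones(len(q))]; r=np.linalg.lstsq(A,(q[:,:2]**2).sum(1),rcond=None)[0]; print("jar fit",r[:2],np.sqrt(r[2]+r[0]**2+r[1]**2),q[:,0].min(),q[:,0].max(),q[:,1].min())
E
```

```text
at [462.7 -96.9 221.5] yaw 89.9 | tool shift mm: [-1.000e-01  3.000e-01  2.135e+02] turn deg -0.1 F [0.4 0.3 0.3] grip 0.0703 0.0
tin [656.3  24.2 118.8  55.4 -89.  140.8 249. ] pb [656.   25.6  93.7  52.  -89.6 174.3 679. ] [656.4  26.1  97.3  49.4 -89.4 172.6 314. ]
jar fit [ 0.46350497 -0.09778901] 0.021144105082349568 0.4406200974787863 0.48628589781234643 -0.12271886809635024
```

>>> jog_arm(rows=[[[-0.001, 0.0005, 0.03], 0, 0.07], [[0, 0, 0.03], 0, 0.07], [[0, 0, 0.03], 0, 0.07], [[0, 0, 0.03], 0, 0.07], [[0, 0, 0.03], 0, 0.07], [[0, 0, 0.03], 0, 0.07], [[0, 0, 0.02], 0, 0.07], [[0, 0, 0.01], 0, 0.07], [[0, 0, 0.004], 0, 0.07], [[0, 0, 0], 0, 0.07], [[0, 0, 0], 0, 0.07]], squeeze=18)

```text
time_s: 58.58
ee_pos: [0.4641, -0.0975, 0.0074]
eef_rot: [3.14, 0.0, 1.571]
force: [-0.4, -0.3, 0.5]
grip_width: 0.0698
grip_force: 0.0
```

>>> jog_arm(rows=[[[0, 0, 0], 0, 0.05], [[0, 0, 0], 0, 0.03], [[0, 0, 0], 0, 0.03], [[0, 0, 0], 0, 0.03], [[0, 0, 0], 0, 0.03], [[0, 0, 0], 0, 0.03], [[0, 0, 0], 0, 0.03]])

```text
time_s: 59.17
ee_pos: [0.4636, -0.0976, 0.0069]
eef_rot: [3.141, 0.0, 1.57]
force: [-0.8, 0.9, 7.3]
grip_width: 0.0455
grip_force: 18.0
```

>>> jog_arm(rows=[[[0, 0, -0.01], 0, 0.03], [[0, 0, -0.02], 0, 0.03], [[0, 0, -0.03], 0, 0.03], [[0, 0, -0.03], 0, 0.03], [[0, 0, -0.03], 0, 0.03], [[0, 0, -0.03], 0, 0.03], [[0, 0, -0.03], 0, 0.03], [[0, 0, -0.03], 0, 0.03], [[0, 0, -0.03], 0, 0.03], [[0.0123, 0.0195, 0], 0, 0.03], [[0.0123, 0.0195, 0], 0, 0.03], [[0.0123, 0.0195, 0], 0, 0.03]])

```text
time_s: 60.17
ee_pos: [0.5222, -0.0601, 0.2476]
eef_rot: [3.14, 0.0, 1.57]
force: [-0.2, -1.3, -0.7]
grip_width: 0.0455
grip_force: 18.0
```

>>> jog_arm(rows=[[[0.0123, 0.0195, 0], 0, 0.03], [[0.0123, 0.0195, 0], 0, 0.03], [[0.0123, 0.0195, 0], 0, 0.03], [[0.0123, 0.0195, 0], 0, 0.03], [[0.0123, 0.0195, 0], 0, 0.03], [[0.0123, 0.0195, 0], 0, 0.03], [[0.0123, 0.0195, 0], 0, 0.03], [[0, 0, 0], 0, 0.03], [[0, 0, 0], 0, 0.03]])

```text
time_s: 60.92
ee_pos: [0.6583, 0.026, 0.246]
eef_rot: [-3.14, -0.0, 1.571]
force: [-0.6, 1.2, -1.5]
grip_width: 0.0454
grip_force: 18.0
```

```bash
python3 - <<'E'
from h import *
plan(.659,.0255,.181,90)
s=camera("side");S=cloud(s); cv2.imwrite("pics/s6.png",cv2.resize(s["image"][110:310,260:480,::-1],None,fx=3,fy=3))
E
```

```text
at [658.3  26.  246. ] yaw 90.0 | tool shift mm: [-0.5  0.7 65. ] turn deg 0.0 F [-0.6  1.2 -1.5] grip 0.0454 18.0
```

View pics/s6.png

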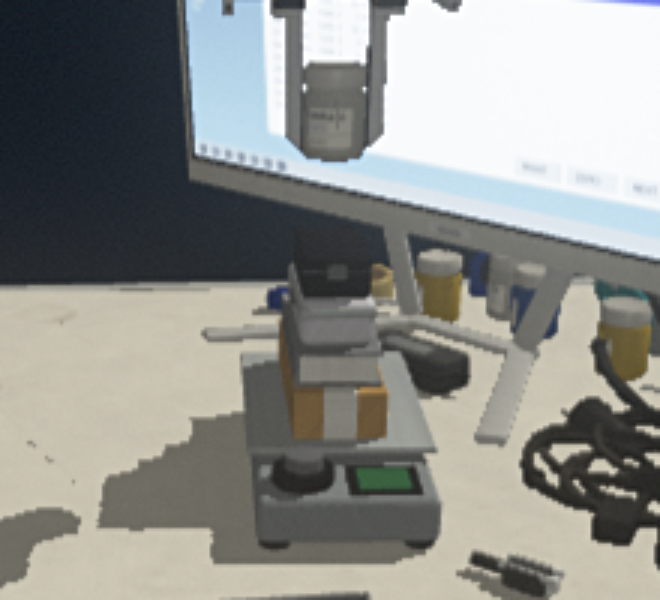

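The jar is held upright (335,110), centred above a neat four-piece pile (335,330). Lowering it.

>>> jog_arm(rows=[[[0, 0.0005, 0.03], 0, 0.03], [[0, 0, 0.02], 0, 0.03], [[0, 0, 0.009], 0, 0.03], [[0, 0, 0.003], 0, 0.03], [[0, 0, 0.001], 0, 0.03], [[0, 0, 0], 0, 0.03], [[0, 0, 0], 0, 0.03]])

```text
time_s: 61.55
ee_pos: [0.6592, 0.0253, 0.185]
eef_rot: [3.139, 0.0, 1.57]
force: [-0.2, 0.2, -1.4]
grip_width: 0.0455
grip_force: 18.0
```

>>> jog_arm(rows=[[[0, 0, 0.001], 0, 0.03], [[0, 0, 0], 0, 0.03], [[0, 0, 0], 0, 0.03]])

```text
time_s: 61.8
ee_pos: [0.6589, 0.0255, 0.1828]
eef_rot: [3.141, -0.0, 1.57]
force: [0.9, 0.2, -2.2]
grip_width: 0.0458
grip_force: 18.0
```

>>> jog_arm(rows=[[[0, 0, 0.001], 0, 0.03], [[0, 0, 0], 0, 0.03], [[0, 0, 0], 0, 0.03]])

```text
time_s: 62.05
ee_pos: [0.6588, 0.0255, 0.1814]
eef_rot: [-3.141, -0.0, 1.57]
force: [0.2, -1.2, -1.3]
grip_width: 0.0455
grip_force: 18.0
```

>>> jog_arm(rows=[[[0, 0, 0.001], 0, 0.03], [[0, 0, 0], 0, 0.03], [[0, 0, 0], 0, 0.03]])

```text
time_s: 62.3
ee_pos: [0.6589, 0.0255, 0.181]
eef_rot: [3.141, -0.0, 1.57]
force: [-1.6, -0.9, 4.8]
grip_width: 0.0457
grip_force: 18.0
```

>>> jog_arm(rows=[[[0, 0, 0], 0, 0.06], [[0, 0, 0], 0, 0.07], [[0, 0, 0], 0, 0.07], [[0, 0, -0.01], 0, 0.07], [[0, 0, -0.02], 0, 0.07], [[0, 0, -0.03], 0, 0.07], [[0, 0, -0.03], 0, 0.07], [[0, 0, -0.03], 0, 0.07], [[0, -0.02, 0], 0, 0.07], [[0, -0.03, 0], 0, 0.07], [[0, -0.03, 0], 0, 0.07], [[0, -0.03, 0], 0, 0.07]])

```text
time_s: 63.3
ee_pos: [0.5474, 0.0255, 0.3009]
eef_rot: [3.141, -0.0, 1.57]
force: [0.7, -0.0, 1.2]
grip_width: 0.0701
grip_force: 0.0
```

>>> jog_arm(rows=[[[-0.02, -0.03, 0], 0, 0.07], [[-0.03, -0.02, 0], 0, 0.07], [[-0.03, 0, 0], 0, 0.07], [[-0.03, 0, 0], 0, 0.07], [[0, 0, 0], 0, 0.07], [[0, 0, 0], 0, 0.07]])

```text
time_s: 63.8
ee_pos: [0.4986, -0.0855, 0.3011]
eef_rot: [3.141, 0.0, 1.568]
force: [-0.1, -0.4, 1.1]
grip_width: 0.0698
grip_force: 0.0
```

```bash
python3 - <<'E'
from h import *
plan(.4,-.1,.3,90)
c=camera("top");P=cloud(c); s=camera("side");S=cloud(s)
for n,lo,hi in(("carton",.078,.088),("book",.104,.114),("tin",.136,.146),("pb",.166,.176),("jar",.225,.25)): print(n,rect(P,.66,.026,lo,hi,.12),rect(S,.66,.026,lo,hi,.12))
print("stap",rect(P,.621,-.335,.03,.055,.08),"tape",rect(P,.56,-.34,.055,.08,.05),"roll",rect(P,.4157,-.423,.03,.07,.06))
cv2.imwrite("pics/fin.png",np.hstack([cv2.resize(i["image"][a:a+200,b:b+200,::-1],None,fx=2,fy=2) for i,a,b in((s,110,270),(c,100,230))]))
E
```

```text
at [498.6 -85.5 301.1] yaw 89.8 | tool shift mm: [-14.8 -98.6   1.1] turn deg -0.2 F [-0.1 -0.4  1.1] grip 0.0698 0.0
carton [657.1  58.1 105.6  69.6  89.9  84.7 127. ] [657.7  24.3 169.4  67.7 -89.7  84.6 240. ]
book [656.   52.9  89.6  65.3 -89.6 110.6 139. ] [656.9  26.6 147.6  63.7 -89.7 110.7 238. ]
tin [654.9  25.3 119.7  58.8 -88.  141.9 235. ] [656.7  23.1 118.4  55.6 -89.2 140.9 203. ]
pb [656.1  24.3  91.   50.6  90.  173.2 291. ] [656.8  23.1  89.1  49.3  89.9 172.5 198. ]
jar [655.7  25.8  44.2  43.   46.4 239.4 274. ] [657.6  25.4  46.4  42.8  55.7 235.6 191. ]
stap [ 620.9 -332.5  120.6   28.3  -84.9   39.7  324. ] tape [ 555.3 -337.9   55.3   34.7  -86.    63.6  237. ] roll [ 416.1 -423.    68.8   67.9  -44.1   50.4  493. ]
```

View pics/fin.png

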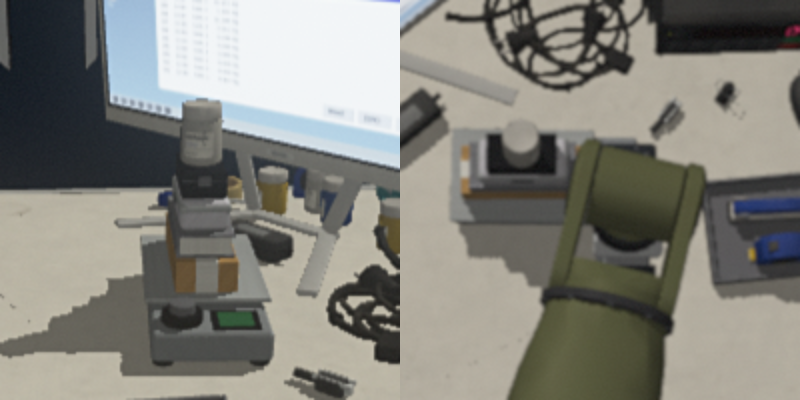

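The pile is upright, centred and aligned (side view 200,200). The stapler and tape are in the tray (top view 770,210), and the arm is clear. Handing in.

```bash
python3 -c "
from station import *
print(hand_in())"
```

```text
the job is handed in; nothing more can be done
None
```

The job is handed in at about 64 s: stapler and tape measure in the tray, zero button pressed on the empty pan, then carton, log book, tin, parts box and jar in one upright, centred pile, with the label roll untouched.

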